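Portion mandarins from the gravity dispenser and close the carrier

ROBOT

A 6-joint arm with a two-finger parallel gripper is mounted at the origin on the work surface. World frame = base frame: x ahead of the robot, y to its left, z up, the work surface at z = 0. Lengths are in mm, angles in degrees, forces in N, time in s.
With the tool pointing down it reaches from about 300 to 850 mm from the base axis. Payload 4.2 kg.
Tool frame: the origin (TCP) lies on the mounting face of the last link; the fingertips stand 191 mm ahead of it and the grasp point (between the pads) lies 172 mm ahead of it; z points along the fingers, y is the direction in which the jaws open and shut (so a half turn about z gives the same grasp; the last joint's range is limited). The gripper opens to 91 mm and grips with 3 to 60 N. Pads are 32 mm wide; open, the fingers measure 118 mm over their backs; the gripper's body (76 mm by 178 mm) begins 60 mm behind the grasp point.
Start: joints at [68.755, 18.312, 89.639, -0, 72.044, -1.146], TCP at [197.595, 539.981, 404.776] pointing down, gripper open.
Joint ranges: [-177.97, 177.97], [-48.28, 115.42], [12.27, 149.76], [-77.06, 257.06], [2.81, 150.46], [-146.56, 146.56]. Speed limits (degrees/s): [147.25, 147.25, 180, 180, 180, 180].

INTERFACE

Orientations are given as [roll, pitch, yaw] about the fixed x, y, z axes, in that order (R = Rz(yaw) Ry(pitch) Rx(roll)).
In Python, from workcell import env gives the robot as it stands.
- The arm moves only by the shell command python3 -m handwheel 'ROWS' [FORCE]. ROWS is JSON, a list of rows, each an object with "gripper": the opening in per cent of the stroke, from 0 (shut) to 100 (fully open); "travel": the shift along the tool's x, y, z in m, a list of three; "twist": the turn about the tool's z in rad. In form: [{"gripper": gripper, "travel": [x, y, z], "twist": twist}, ...]. A call has 1 to 5 rows; each row shifts and turns the commanded pose from where the row before left it, along the tool's axes as they then stand; what a row does not reach is not made up. A row lasts 1/12 s, in which the tool goes at most 41.7 mm and 7.16 degrees, less where a joint would pass 70% of its speed; a pose out of reach is approached as far as the arm can. A call with a gripper value outside its range is refused whole. The fingers move at their own pace and stop on an object; FORCE is the grip in N (left out, the last holds). Time passes only in rows, so rows that do not move let the fingers close. It gives the time, the measured TCP pose, the force and the opening at its end, in the units of the state.
- env.state(): the state, without advancing time (a new reading comes with each control period).
- env.grab_frame(name): name is "scene" or "top" or "wrist"; returns a dict with "frame" (480x640x3 uint8, red, green, blue), "intrinsics" (3x3 intrinsics, pixels), "k1" (the pictures are not rectified: a ray, as slopes to the right and down, at radius r is drawn at 1 + k1 r^2 times it, then the intrinsics apply), "extrinsics" (4x4, takes a point from camera to world coordinates). Camera axes: x right, y down, z forward; pixel columns grow to the right and rows downward; lengths in mm; the calibration is good to about 2 mm. A picture is of the moment at which its call begins. There is no depth.
- env.job_done(): hands the job in, once; it reports no verdict.
Trained networks look in the newest picture that a camera, given by its name, has taken for a name from the list of things; names that differ only in an ending like _2 or _b are one class to them, and where a whole thing is asked for, a point or a joint stands for the part that bears it (a point fixed in the world has none). Each returns a list of dicts, best first, with "confidence" (0 to 1); they miss things now and then, are a little off and sometimes report something else, mostly with a low value. They report only what shows in the picture. A call takes as long as a camera call.
- env.trace(camera, thing): "pixels" (480x640 bool, what is visible of it) and "uv" ([column, row] in pixels, amid what is visible of it).
- env.pinpoint(camera, thing): "uv" ([column, row] in pixels: a listed point, or the origin of a listed thing).
The state is a dict: "time_s": time; "qpos": joint angles; "qvel": joint speeds; "effort": joint torques, N m; "ee_pos": TCP position; "ee_rot": TCP orientation; "force": force on the tool from outside, world axes, zero at the start; "torque": the same for the moment, N m; "gripper_width": finger opening in mm.
Only numpy, scipy, OpenCV 4.12 (cv2) and the standard library are available. Lean on these libraries where they do the work, as an engineer would, in place of code of your own. Each camera call takes 0.05 s, during which the arm holds its last target. There are 200 camera calls.

TASK

Pack the dessert: fill every steel cup on the table with one mandarin from the fruit dispenser (stand the cup in the fork under the chute, slide the shutter open until a mandarin has rolled in, slide it fully shut again) and stand the filled cups upright in the carrier. When all the cups are packed, swing the carrier's lid down and press it shut until its catch snaps. Finish with the shutter fully shut and the rest of the mandarins still in the dispenser, and leave the other things on the table alone.

Things in the scene. Friction and masses are not known exactly. Their poses are not given: they have to be found in the camera images.
- dispenser: gravity fruit dispenser fixed on the table, steel, 350 mm tall. Origin on the table under the axis of its clear upright magazine, in which four mandarins stand one above another; own -x is its front (towards the robot), z up. Below the magazine the shutter slides along -y; from under its open end a chute slopes down to the front. The upright front is at x = -0.033 in this frame.
- cup_spot (a point): where the centre of a cup's underside belongs under the chute: on the 6 mm base plate, in a fork of two rails (12 mm high, 76 mm apart, parallel to the dispenser's x) with a back stop, open to the front. Axes as the dispenser's; it lies at (-0.135, -0.056, 0.006) in that frame. A cup can be lowered in and lifted out straight up, gripped at its +y and -y sides.
- chute_lip (a point): middle of the front edge of the chute, 74 mm above the cup spot and 35 mm behind it (+x). The chute with its side walls is 56 mm wide, below 110 mm over the table; it is all that overhangs near a cup standing in the fork.
- shutter (a joint): how far the shutter is slid open, m: 0 fully shut, 0.056 fully open (towards the dispenser's -y). The sliding plate has a pocket for one mandarin: opened fully, it lets exactly one fall on to the chute (at 0.035 to 0.05) and roll into the cup within a second, and holds back the rest; slid fully shut it takes up the next. It stays where it is left and takes 2 to 4 N.
- shutter_grip (a point): middle of the grip of the shutter's handle: an upright black pin of 16 mm diameter at the -y end of a thin rod, its lower end 38 mm below this point, its top 20 mm above it. Pinch it from above or push it. It moves with the shutter along the dispenser's y; with the shutter shut it is 57 mm clear of the dispenser's side.
- carrier: insulated food carrier, a grey plastic box fixed on the table, outside 156 mm (x) by 286 mm (y) by 90 mm high, walls and floor 7 mm. Origin under its centre, own -x is its front. Two low dividers (tops 29 mm above the table) part it into three bays, one for each cup, centred at x = 0, y = -0.09, 0 and 0.09 (floor at z = 0.007), each 85 mm (y) by 142 mm (x).
- lid (a joint): angle of the carrier's lid, rad: 0 shut, 1.57 upright, 1.62 to 1.8 at the start (leaning back). It reaches 166 mm from the hinge, is 286 mm wide, its outer face 10 mm from the hinge plane (14 mm 28 to 137 mm from the hinge). Stiff: it stays at any angle; moving it takes 2 to 4 N at its edge. At 0.07 its front edge meets the spring catch; pressed down there with 10 to 15 N it snaps past and stays below 0.02.
- lid_hinge (a point): middle of the lid's hinge axis, at (0.080, 0, 0.0915) in the carrier's frame; the axis is parallel to the carrier's y, along the far upper edge. The spring catch is at the middle of the opposite, front edge.
- cup1: straight-sided open stainless-steel cup: outer diameter 66 mm, 68 mm high, walls 3 mm, bottom 4 mm thick, 0.13 kg. Origin at the centre of its underside, z along its axis towards the mouth. Two or three of the three cups are present (an absent one reads None).
- cup2: straight-sided open stainless-steel cup: outer diameter 66 mm, 68 mm high, walls 3 mm, bottom 4 mm thick, 0.13 kg. Origin at the centre of its underside, z along its axis towards the mouth. Two or three of the three cups are present (an absent one reads None).
- cup3: straight-sided open stainless-steel cup: outer diameter 66 mm, 68 mm high, walls 3 mm, bottom 4 mm thick, 0.13 kg. Origin at the centre of its underside, z along its axis towards the mouth. Two or three of the three cups are present (an absent one reads None).
- cup1_in (a point): centre of the inside bottom of cup1 (4 mm above its underside)
- cup2_in (a point): centre of the inside bottom of cup2 (4 mm above its underside)
- cup3_in (a point): centre of the inside bottom of cup3 (4 mm above its underside)
- fruit1: mandarin, orange ball of 42 mm diameter, 45 g, origin at its centre; number 1 from the bottom in the magazine at the start
- fruit2: mandarin, orange ball of 42 mm diameter, 45 g, origin at its centre; number 2 from the bottom in the magazine at the start
- fruit3: mandarin, orange ball of 42 mm diameter, 45 g, origin at its centre; number 3 from the bottom in the magazine at the start
- fruit4: mandarin, orange ball of 42 mm diameter, 45 g, origin at its centre; number 4 from the bottom in the magazine at the start
- jar: small glass jar, 52 mm diameter, 85 mm high, a bystander; origin under its centre
- tin: low round tin lying flat, 80 mm diameter, 35 mm high, a bystander; origin under its centre

How it is judged:
By the outcome, as a careful person would: the job done as asked, in the order asked, and still so for the second after the job is handed in, with the robot touching nothing.
Of cup1, cup2, cup3 only 2 to 3 are there at a start; the rules pass over those that are not, and their reading is None.
At some moment in a run one of cup1, cup2, cup3 may be knocked a few centimetres aside while the robot is not near it.
It also fails if it takes over 210 s, if anything falls off the work surface, if the arm or the gripper's body presses on something with over 40 N, if the wrist force passes 120 N, or if a joint passes its speed limit or range.

## Working session

There is one attempt and no reset: what is moved stays moved. The work goes in short steps, Python scripts to look and compute and a shell command to move; the robot and the scene stay as the last step left them, time stands still between calls to the robot, and variables do not carry over. Pictures are saved under pics/ and viewed, about 12 in all and at most 16, crops included, and the job is handed in when it is done.

```bash
ls; mkdir -p pics
cat > h.py <<'E'
import numpy as np, cv2
from workcell import env
from scipy.spatial.transform import Rotation as R
def ray(f,uv):
    K=np.array(f["intrinsics"],float);k1=f["k1"];T=np.array(f["extrinsics"],float)
    d=cv2.undistortPoints(np.array([[uv]],float),K,np.array([k1,0,0,0,0.]))[0,0]
    return T[:3,3],T[:3,:3]@np.array([d[0],d[1],1])
def at_z(f,uv,z):
    o,d=ray(f,uv);return o+d*(z-o[2])/d[2]
def proj(f,P):
    T=np.linalg.inv(np.array(f["extrinsics"],float))
    P=np.atleast_2d(P).astype(float)
    return cv2.projectPoints(P,cv2.Rodrigues(T[:3,:3])[0],T[:3,3],np.array(f["intrinsics"],float),np.array([f["k1"],0,0,0,0.]))[0][:,0]
def tri(rays):
    A=np.zeros((3,3));b=np.zeros(3)
    for o,d in rays:
        d=d/np.linalg.norm(d);M=np.eye(3)-np.outer(d,d);A+=M;b+=M@o
    return np.linalg.solve(A,b)
def save(f,n): cv2.imwrite(f"pics/{n}.png",f["frame"][:,:,::-1])
E
python3 - <<'E'
from h import *
np.set_printoptions(precision=1,suppress=True)
F={}
names=["dispenser","cup_spot","chute_lip","shutter_grip","carrier","lid_hinge","cup1","cup2","cup3","jar","tin"]
for c in ["scene","top"]:
    F[c]=env.grab_frame(c); save(F[c],c+"0"); print(c,np.array(F[c]["extrinsics"])[:3,3])
    for n in names:
        r=env.pinpoint(c,n)
        print(c,n,[(np.round(x["uv"]),round(x["confidence"],2),at_z(F[c],x["uv"],0)) for x in r[:3]])
a=cv2.imread("pics/scene0.png");b=cv2.imread("pics/top0.png")
s=env.state();print(s)
E
```

```text
pics
scene [1016.8 -755.   803.5]
scene dispenser [(array([395., 235.]), 0.9, array([630.5, 352.9,   0. ])), (array([352., 328.]), 0.64, array([690.1, -28.3,   0. ]))]
scene cup_spot [(array([338., 230.]), 0.96, array([482.6, 290.2,   0. ]))]
scene chute_lip [(array([355., 209.]), 0.63, array([474.2, 416.4,   0. ])), (array([299., 266.]), 0.19, array([473.7, 101.4,   0. ]))]
scene shutter_grip [(array([379., 201.]), 0.75, array([517.2, 494.1,   0. ]))]
scene carrier [(array([218., 388.]), 0.67, array([ 539. , -306.2,    0. ]))]
scene lid_hinge [(array([245., 368.]), 0.58, array([ 554.5, -236.8,    0. ]))]
scene cup1 [(array([258., 294.]), 0.96, array([445.8, -38.2,   0. ])), (array([316., 296.]), 0.93, array([567.1,  22.7,   0. ])), (array([301., 268.]), 0.8, array([481. ,  97.2,   0. ]))]
scene cup2 [(array([258., 294.]), 0.96, array([445.8, -38.2,   0. ])), (array([316., 296.]), 0.93, array([567.1,  22.7,   0. ])), (array([301., 268.]), 0.8, array([481. ,  97.2,   0. ]))]
scene cup3 [(array([258., 294.]), 0.96, array([445.8, -38.2,   0. ])), (array([316., 296.]), 0.93, array([567.1
[... 1533 characters left out ...]
, 102. ,   0. ])), (array([344., 291.]), 0.62, array([436.4, -47. ,   0. ]))]
top jar [(array([342., 192.]), 0.69, array([695.2, -34.1,   0. ])), (array([286., 275.]), 0.49, array([473.3, 106. ,   0. ])), (array([322., 242.]), 0.32, array([560.3,  15.7,   0. ]))]
top tin [(array([212., 250.]), 0.28, array([532.7, 302.2,   0. ]))]
{'time_s': 1.2, 'qpos': array([68.8, 18.3, 89.6, -0. , 72. , -1.1]), 'qvel': array([-0. ,  0.1,  0. , -0. ,  0.1, -0. ]), 'effort': array([  0. , -41.2, -23.2,   0.1,   0. ,  -0. ]), 'ee_pos': array([197.6, 540. , 404.8]), 'ee_rot': array([180. ,   0. , 159.9]), 'force': array([-0.2,  0.4,  0.5]), 'torque': array([-0., -0., -0.]), 'gripper_width': 91.40221539698555}
```

View pics/scene0.png

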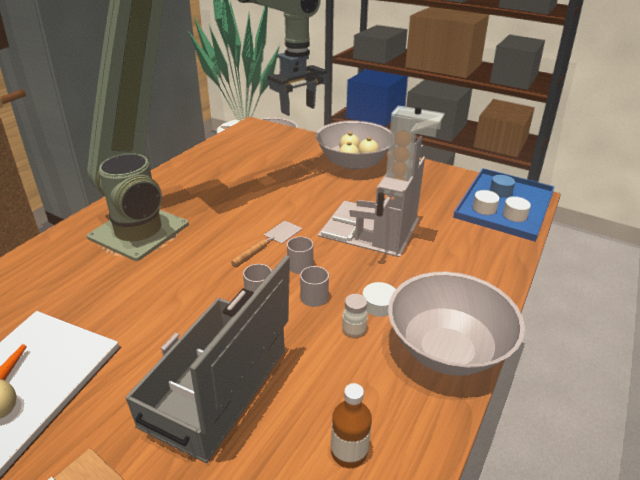

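View pics/top0.png

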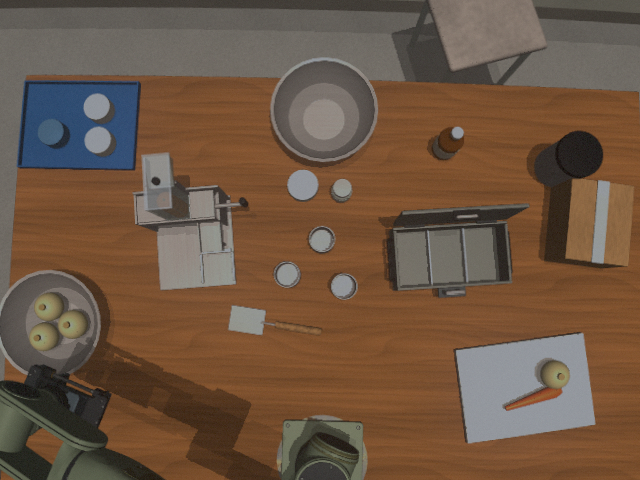

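```bash
cat >> h.py <<'E'
def to(x,y,z,yaw=None):
    s=env.state();p=s["ee_pos"];psi=s["ee_rot"][2]
    M=R.from_euler("xyz",s["ee_rot"],degrees=True)
    t=M.inv().apply(np.array([x,y,z])-p)
    tw=0 if yaw is None else -((yaw-psi+180)%360-180)
    print("now",np.round(p,1),np.round(s["ee_rot"],2),"travel",np.round(t/1000,4),"rows",np.ceil(np.abs(t).max()/38),"twist",np.round(np.radians(tw),3),"rows",np.ceil(abs(tw)/7))
E
python3 - <<'E'
from h import *
np.set_printoptions(precision=1,suppress=True)
F={c:env.grab_frame(c) for c in ["scene","top","wrist"]}
for n in ["dispenser","cup_spot","chute_lip","shutter_grip","carrier","lid_hinge"]:
    r=[ray(F[c],env.pinpoint(c,n)[0]["uv"]) for c in ["scene","top"]]
    print(n,tri(r))
print(np.array(F["wrist"]["extrinsics"]),F["wrist"]["intrinsics"],F["wrist"]["k1"])
to(400,100,430,183)
E
```

```text
dispenser [625.7 357.9   3.4]
cup_spot [485.3 278.5   0.4]
chute_lip [526.8 288.3  89.3]
shutter_grip [557.5 295.8 109. ]
carrier [ 537.8 -306.8    2.8]Traceback (most recent call last):
  File "<stdin>", line 5, in <module>
IndexError: list index out of range
```

Run:
```python
from h import *
np.set_printoptions(precision=2,suppress=True)
f=env.grab_frame("wrist")
s=env.state();M=R.from_euler("xyz",s["ee_rot"],degrees=True).as_matrix()
T=np.array(f["extrinsics"]);print(M.T@T[:3,:3],M.T@(T[:3,3]-s["ee_pos"]),f["intrinsics"],f["k1"])
to(440,150,480,183)
```

```text
[[ 0.   -0.96 -0.29]
 [ 1.    0.    0.  ]
 [-0.   -0.29  0.96]] [82.24 -0.75 20.1 ] [[360.     0.   323.86]
 [  0.   360.   243.12]
 [  0.     0.     1.  ]] 0.012361724588093745
now [197.6 540.  404.8] [179.99   0.   159.9 ] travel [-0.36 -0.28 -0.08] rows 10.0 twist -0.403 rows 4.0
```

```bash
R='python3 -m handwheel'
python3 -m handwheel '[{"gripper":100,"travel":[-0.03,-0.0234,-0.0067],"twist":0},{"gripper":100,"travel":[-0.03,-0.0234,-0.0067],"twist":0},{"gripper":100,"travel":[-0.03,-0.0234,-0.0067],"twist":0},{"gripper":100,"travel":[-0.03,-0.0234,-0.0067],"twist":0},{"gripper":100,"travel":[-0.03,-0.0234,-0.0067],"twist":0}]'
python3 -m handwheel '[{"gripper":100,"travel":[-0.03,-0.0234,-0.0067],"twist":0},{"gripper":100,"travel":[-0.03,-0.0234,-0.0067],"twist":0},{"gripper":100,"travel":[-0.03,-0.0234,-0.0067],"twist":0},{"gripper":100,"travel":[-0.03,-0.0234,-0.0067],"twist":0},{"gripper":100,"travel":[-0.03,-0.0234,-0.0067],"twist":0}]'
python3 -m handwheel '[{"gripper":100,"travel":[-0.03,-0.0234,-0.0067],"twist":0},{"gripper":100,"travel":[-0.03,-0.0234,-0.0067],"twist":0},{"gripper":100,"travel":[0,0,0],"twist":-0.1},{"gripper":100,"travel":[0,0,0],"twist":-0.1},{"gripper":100,"travel":[0,0,0],"twist":-0.1}]'
python3 -m handwheel '[{"gripper":100,"travel":[0,0,0],"twist":-0.1},{"gripper":100,"travel":[0,0,0],"twist":0}]'
python3 - <<'E'
from h import *
np.set_printoptions(precision=1,suppress=True)
f=env.grab_frame("wrist");save(f,"w1")
for n in ["dispenser","cup_spot","chute_lip","shutter_grip","cup1"]:
    print(n,[(np.round(x["uv"]),round(x["confidence"],2),at_z(f,x["uv"],dict(cup_spot=6,chute_lip=80,shutter_grip=195).get(n,0))) for x in env.pinpoint("wrist",n)])
to(440,150,480,183)
E
```

```text
time_s: 2.37
ee_pos: [298.7, 377.0, 438.6]
ee_rot: [180.0, 0.0, 159.9]
force: [0.8, 0.5, -0.2]
gripper_width: 90.8
time_s: 2.78
ee_pos: [399.3, 215.3, 472.4]
ee_rot: [180.0, 0.0, 159.9]
force: [0.1, 0.8, -0.3]
gripper_width: 91.1
time_s: 3.2
ee_pos: [439.6, 151.6, 485.3]
ee_rot: [180.0, 0.0, 177.2]
force: [0.4, -0.2, -0.3]
gripper_width: 91.4
time_s: 3.37
ee_pos: [439.2, 152.3, 485.2]
ee_rot: [180.0, 0.0, -177.1]
force: [-0.6, -0.3, -0.5]
gripper_width: 91.3
dispenser []
cup_spot [(array([424., 245.]), 0.92, array([490.9, 287.8,   6. ]))]
chute_lip [(array([438., 293.]), 0.75, array([526.2, 289.4,  80. ]))]
shutter_grip []
cup1 [(array([286., 225.]), 0.95, array([473.6, 103. ,   0. ])), (array([222., 287.]), 0.79, array([567.4,  16.7,   0. ])), (array([172., 197.]), 0.68, array([443.2, -44.2,   0. ]))]
now [439.1 152.7 485.2] [ 180.     0.  -177.2] travel [-0. -0.  0.] rows 1.0 twist -0.004 rows 1.0
```

View pics/w1.png

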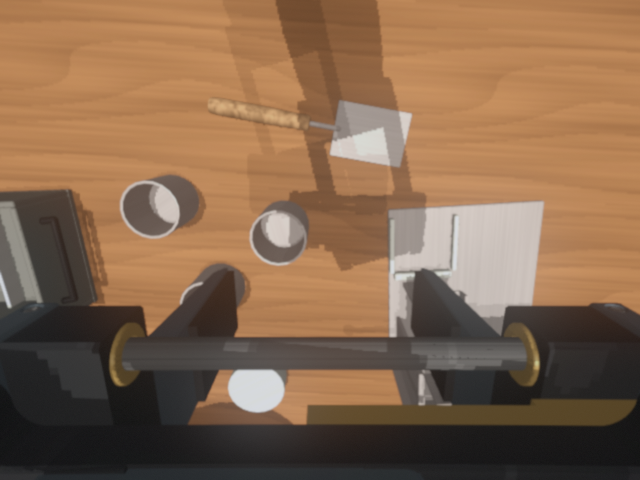

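Run:
```python
from h import *
np.set_printoptions(precision=1,suppress=True)
a=cv2.imread("pics/w1.png")[190:290,380:550]
b=cv2.resize(a,None,fx=4.5,fy=4.5,interpolation=cv2.INTER_CUBIC)
cv2.imwrite("pics/w1c.png",cv2.convertScaleAbs(b,alpha=1.0))
import json
f=env.grab_frame("wrist")
for uv in [(389,211),(543,202)]: print(at_z(f,uv,6))
for uv in [(392,215),(456,215),(456,268),(392,272)]: print(at_z(f,uv,18))
```

```text
[446.7 237.4   6. ]
[425.7 433.1   6. ]
[449.3 239.4  18. ]
[445.5 320.1  18. ]
[516.5 331.1  18. ]
[526.3 247.3  18. ]
```

View pics/w1c.png

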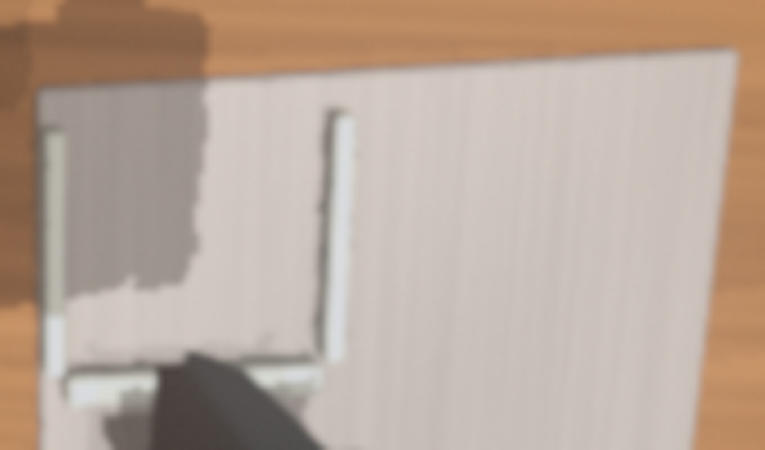

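Run:
```python
from h import *
np.set_printoptions(precision=1,suppress=True)
f=env.grab_frame("wrist")
c=lambda u,v:(u/4.5+380-.5+.1,v/4.5+190-.4)
for n,z,l in [("front",6,[(38,90),(738,52)]),("right",6,[(738,52),(692,450)]),("left",6,[(38,90),(42,450)]),("railLin",18,[(64,130),(65,375)]),("railRin",18,[(333,110),(323,360)]),("back front edge",18,[(70,370),(320,360)])]:
    p=[at_z(f,c(*q),z) for q in l];d=p[1]-p[0]
    print(n,p[0],p[1],np.linalg.norm(d),np.degrees(np.arctan2(d[1],d[0])))
P=np.array([490.9,287.8,6]);
print(proj(f,P), (proj(f,P)-[379.6,189.6])*4.5)
T=env.trace("top","lid"); 
print([ (t["confidence"],t["uv"]) for t in T])
```

```text
front [444.9 236.    6. ] [424.5 433.6   6. ] 198.67908932996403 95.90251170284488
right [424.5 433.6   6. ] [547.1 447.1   6. ] 123.27563719595071 6.275448037831351
left [444.9 236.    6. ] [556.9 248.4   6. ] 112.69177927576635 6.34350528600351
railLin [453.7 242.1  18. ] [527.4 250.2  18. ] 74.15173190750977 6.2125455585004365
railRin [444.4 316.9  18. ] [519.  325.4  18. ] 75.12392832298208 6.470306564890544
back front edge [525.8 251.5  18. ] [519.  324.5  18. ] 73.34923144723797 95.27048496505718
[[423.4 245.4]] [[197.  250.9]]
[(0.78, [459.7, 214.9]), (0.5, [184.4, 226.0])]
```

```bash
python3 -m handwheel '[{"gripper":100,"travel":[0,0,0.03],"twist":-0.06},{"gripper":100,"travel":[0,0,0.03],"twist":0}]' >/dev/null
python3 - <<'E'
from h import *
to(475,102,340,-173.8)
E
```

```text
now [439.5 152.7 426. ] [ 179.94    0.31 -173.65] travel [-0.0292 -0.0544  0.0861] rows 3.0 twist 0.003 rows 1.0
```

```bash
python3 -m handwheel '[{"gripper":100,"travel":[-0.01,-0.018,0.028],"twist":0},{"gripper":100,"travel":[-0.01,-0.018,0.028],"twist":0},{"gripper":100,"travel":[-0.009,-0.018,0.028],"twist":0},{"gripper":100,"travel":[0,0,0],"twist":0},{"gripper":100,"travel":[0,0,0],"twist":0}]'
cat >> h.py <<'E'
def cups(cam,z=68,n=3):
    """rim centres from the traced mask's mouth: here pinpoint origin on table, plus trace"""
    f=env.grab_frame(cam)
    for x in env.pinpoint(cam,"cup1")[:n]: print(cam,"origin",np.round(x["uv"]),round(x["confidence"],2),np.round(at_z(f,x["uv"],0),1))
    return f
E
python3 - <<'E'
from h import *
f=cups("wrist");save(f,"w2");cups("top")
to(475,102,340,-173.8)
E
```

```text
time_s: 4.4
ee_pos: [473.9, 101.6, 340.1]
ee_rot: [180.0, -0.2, -173.9]
force: [-0.1, 1.1, 0.1]
gripper_width: 91.0
wrist origin [324. 233.] 0.85 [476.1 102.    0. ]
wrist origin [167. 182.] 0.81 [444.9 -40.3   0. ]
wrist origin [226. 313.] 0.6 [567.8  14.5   0. ]
top origin [342. 289.] 0.97 [441.4 -41.4   0. ]
top origin [321. 241.] 0.77 [563.4  16.8   0. ]
now [474.  102.8 342.8] [ 179.97    0.19 -173.7 ] travel [-0.0009 -0.0009  0.0028] rows 1.0 twist 0.002 rows 1.0
```

View pics/w2.png

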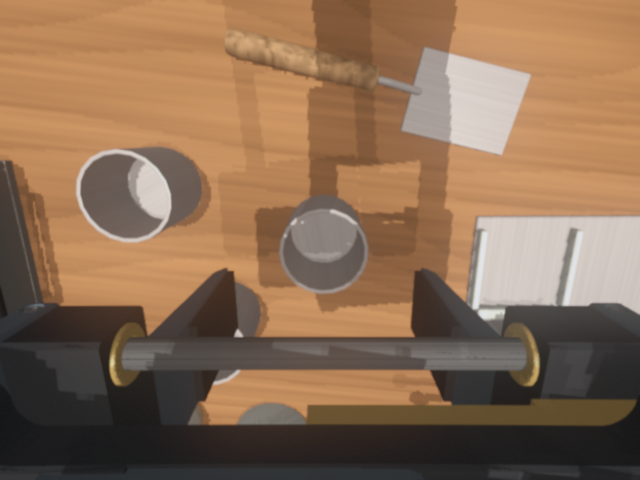

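Run:
```python
from h import *
f=env.grab_frame("wrist");p=at_z(f,(324,248),68);print(p);to(p[0],p[1],218,-173.8)
```

```text
[472.5449262  102.59056649  68.        ]
now [473.9 102.7 342.7] [ 179.97    0.18 -173.69] travel [ 1.800e-03 -1.000e-04  1.247e-01] rows 4.0 twist 0.002 rows 1.0
```

```bash
python3 -m handwheel '[{"gripper":100,"travel":[0,0,0.031],"twist":0},{"gripper":100,"travel":[0,0,0.031],"twist":0},{"gripper":100,"travel":[0,0,0.031],"twist":0},{"gripper":100,"travel":[0,0,0.031],"twist":0},{"gripper":100,"travel":[0,0,0],"twist":0}]'
python3 -m handwheel '[{"gripper":40,"travel":[0,0,0],"twist":0},{"gripper":40,"travel":[0,0,0],"twist":0},{"gripper":40,"travel":[0,0,0],"twist":0},{"gripper":40,"travel":[0,0,0],"twist":0},{"gripper":40,"travel":[0,0,0],"twist":0}]' 25
python3 -m handwheel '[{"gripper":40,"travel":[0,0,-0.025],"twist":0},{"gripper":40,"travel":[0,0,-0.035],"twist":0},{"gripper":40,"travel":[0,0,-0.035],"twist":0},{"gripper":40,"travel":[0,0,0],"twist":0},{"gripper":40,"travel":[0,0,0],"twist":0}]'
python3 - <<'E'
from h import *
cups("wrist")
to(489,284.3,316,-173.8)
E
```

```text
time_s: 5.07
ee_pos: [471.9, 102.3, 213.6]
ee_rot: [-180.0, -0.5, -173.7]
force: [-1.4, -0.2, -0.6]
gripper_width: 91.1
time_s: 5.48
ee_pos: [474.6, 102.2, 219.0]
ee_rot: [180.0, 0.2, -173.7]
force: [0.1, -0.5, 7.6]
gripper_width: 65.9
time_s: 5.9
ee_pos: [474.2, 102.1, 314.4]
ee_rot: [180.0, 0.3, -173.7]
force: [-0.4, -0.5, -0.9]
gripper_width: 65.5
wrist origin [218. 320.] 0.79 [564.5  14.6   0. ]
wrist origin [150. 183.] 0.73 [446.6 -42.3   0. ]
wrist origin [323. 276.] 0.68 [511.5 105.    0. ]
now [473.2 101.9 311.5] [-1.8000e+02 -9.0000e-02 -1.7375e+02] travel [-0.0356  0.1796 -0.0045] rows 5.0 twist 0.001 rows 1.0
```

```bash
python3 -m handwheel '[{"gripper":40,"travel":[-0.006,0.036,0],"twist":0},{"gripper":40,"travel":[-0.006,0.036,0],"twist":0},{"gripper":40,"travel":[-0.006,0.036,0],"twist":0},{"gripper":40,"travel":[-0.006,0.036,0],"twist":0},{"gripper":40,"travel":[-0.006,0.036,0],"twist":0}]'
python3 -m handwheel '[{"gripper":40,"travel":[0,0,0],"twist":0},{"gripper":40,"travel":[0,0,0],"twist":0},{"gripper":40,"travel":[0,0,0],"twist":0}]'
python3 - <<'E'
from h import *
np.set_printoptions(precision=1,suppress=True)
f=env.grab_frame("wrist");save(f,"w3")
for n in ["cup_spot","chute_lip"]:
    print(n,[(np.round(x["uv"]),round(x["confidence"],2),at_z(f,x["uv"],dict(cup_spot=6,chute_lip=80)[n])) for x in env.pinpoint("wrist",n)])
to(483,284.3,226,-173.8)
E
```

```text
time_s: 6.42
ee_pos: [483.4, 285.6, 310.0]
ee_rot: [-179.9, -0.2, -173.8]
force: [0.7, -0.2, -1.8]
gripper_width: 65.7
time_s: 6.67
ee_pos: [483.5, 283.8, 310.3]
ee_rot: [-179.9, -0.2, -173.7]
force: [-0.4, -1.0, -1.4]
gripper_width: 65.8
cup_spot []
chute_lip []
now [484.  283.  311.5] [-179.9   -0.1 -173.8] travel [0.  0.  0.1] rows 3.0 twist -0.0 rows 1.0
```

View pics/w3.png

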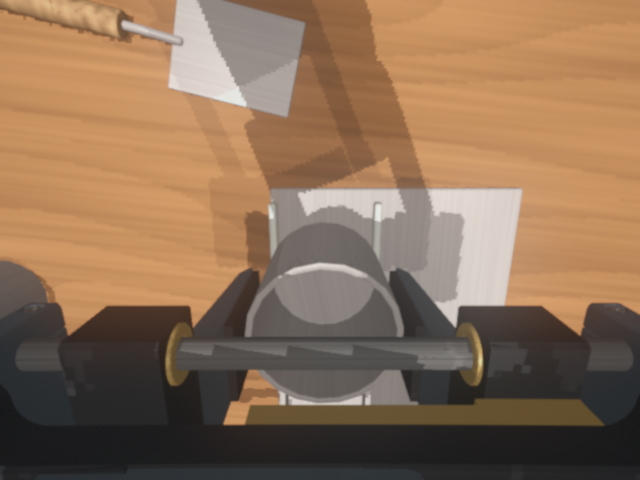

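```bash
python3 -m handwheel '[{"gripper":40,"travel":[0,0,0.027],"twist":0},{"gripper":40,"travel":[0,0,0.027],"twist":0},{"gripper":40,"travel":[0,0,0.026],"twist":0},{"gripper":40,"travel":[-0.002,0,0],"twist":0},{"gripper":40,"travel":[-0.002,0,0.001],"twist":0}]'
python3 -m handwheel '[{"gripper":40,"travel":[-0.001,0,0.001],"twist":0},{"gripper":40,"travel":[0,0,0.001],"twist":0},{"gripper":40,"travel":[0,0,0],"twist":0},{"gripper":40,"travel":[0,0,0],"twist":0},{"gripper":40,"travel":[0,0,0],"twist":0}]'
python3 -c "from workcell import env;s=env.state();print(s['ee_pos'],s['force'])"
```

```text
time_s: 7.23
ee_pos: [488.1, 283.7, 230.6]
ee_rot: [-179.9, -0.1, -173.8]
force: [0.6, -0.5, -1.6]
gripper_width: 65.6
time_s: 7.65
ee_pos: [489.2, 284.9, 230.0]
ee_rot: [180.0, 0.1, -173.7]
force: [-0.5, 0.6, -1.0]
gripper_width: 65.6
[489.15997775 284.89494409 230.01432801] [-0.50286657  0.62293988 -1.00405037]
```

```bash
python3 -m handwheel '[{"gripper":40,"travel":[0,0,0.001],"twist":0},{"gripper":40,"travel":[0,0,0.001],"twist":0},{"gripper":40,"travel":[0,0,0.001],"twist":0},{"gripper":40,"travel":[0,0,0],"twist":0},{"gripper":40,"travel":[0,0,0],"twist":0}]'
python3 -m handwheel '[{"gripper":40,"travel":[0,0,0.001],"twist":0},{"gripper":40,"travel":[0,0,0],"twist":0},{"gripper":40,"travel":[0,0,0],"twist":0}]'
```

```text
time_s: 8.07
ee_pos: [489.0, 284.8, 226.0]
ee_rot: [-180.0, -0.0, -173.7]
force: [0.2, -0.6, -1.7]
gripper_width: 65.6
time_s: 8.32
ee_pos: [489.1, 284.9, 225.2]
ee_rot: [180.0, 0.0, -173.7]
force: [1.2, -0.1, -1.3]
gripper_width: 65.7
```

```bash
python3 -m handwheel '[{"gripper":40,"travel":[0,0,0.001],"twist":0},{"gripper":40,"travel":[0,0,0.001],"twist":0},{"gripper":40,"travel":[0,0,0],"twist":0},{"gripper":40,"travel":[0,0,0],"twist":0}]'
python3 -m handwheel '[{"gripper":88,"travel":[0,0,0],"twist":0},{"gripper":88,"travel":[0,0,0],"twist":0},{"gripper":88,"travel":[0,0,0],"twist":0},{"gripper":88,"travel":[0,0,0],"twist":0}]'
python3 -m handwheel '[{"gripper":88,"travel":[0,0,-0.03],"twist":0},{"gripper":88,"travel":[0,0,-0.035],"twist":0},{"gripper":88,"travel":[0,0,-0.035],"twist":0},{"gripper":88,"travel":[0.035,0,-0.0],"twist":0},{"gripper":88,"travel":[0.015,0,0],"twist":0}]'
python3 - <<'E'
from h import *
np.set_printoptions(precision=1,suppress=True)
f=env.grab_frame("wrist");save(f,"w4")
env.grab_frame("top")
f2=env.grab_frame("scene")
for n in ["cup1","shutter_grip"]:
    print(n,[(np.round(x["uv"]),round(x["confidence"],2),at_z(f,x["uv"],dict(cup1=6)[n])) for x in env.pinpoint("wrist",n)])
from h import *
c=f2["frame"][90:260,310:450]; cv2.imwrite("pics/s4c.png",cv2.resize(c,None,fx=3.4,fy=3.4,interpolation=cv2.INTER_CUBIC)[:,:,::-1])
to(635.5,190.5,420,96.2)
E
```

```text
time_s: 8.65
ee_pos: [489.0, 284.8, 225.1]
ee_rot: [180.0, 0.0, -173.7]
force: [-3.6, -2.2, 11.9]
gripper_width: 65.7
time_s: 8.98
ee_pos: [489.1, 284.8, 223.0]
ee_rot: [180.0, -0.0, -173.7]
force: [0.0, 0.5, -0.2]
gripper_width: 80.4
time_s: 9.4
ee_pos: [438.1, 279.2, 325.1]
ee_rot: [179.9, 0.1, -173.8]
force: [-0.8, -0.2, -0.9]
gripper_width: 80.1
cup1 [(array([322., 289.]), 0.69, array([489. , 283.6,   6. ]))]
shutter_grip []
now [440.1 279.6 323. ] [ 180.     0.1 -173.7] travel [-0.2 -0.1 -0.1] rows 5.0 twist 1.572 rows 13.0
```

View pics/s4c.png

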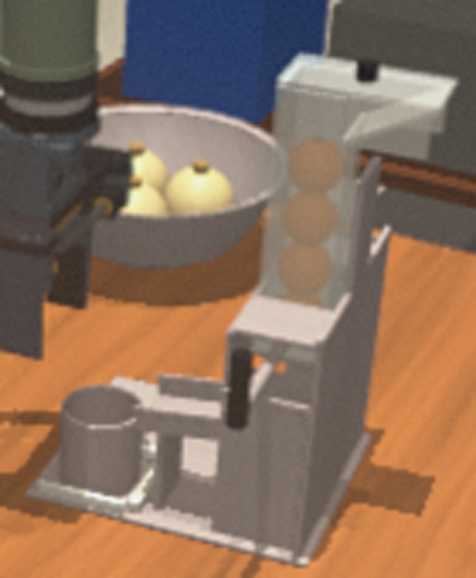

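```bash
for i in 1 2; do python3 -m handwheel '[{"gripper":100,"travel":[0,0,-0.01],"twist":0.121},{"gripper":100,"travel":[0,0,-0.01],"twist":0.121},{"gripper":100,"travel":[0,0,-0.01],"twist":0.121},{"gripper":100,"travel":[0,0,-0.01],"twist":0.121},{"gripper":100,"travel":[0,0,-0.01],"twist":0.121}]' >/dev/null; done
python3 -m handwheel '[{"gripper":100,"travel":[0,0,-0.01],"twist":0.121},{"gripper":100,"travel":[0,0,-0.01],"twist":0.121},{"gripper":100,"travel":[0,0,-0.01],"twist":0.12},{"gripper":100,"travel":[0,0,0],"twist":0},{"gripper":100,"travel":[0,0,0],"twist":0}]'
python3 - <<'E'
from h import *
np.set_printoptions(precision=1,suppress=True)
F={c:env.grab_frame(c) for c in ["scene","top"]}
print(tri([ray(F["scene"],(380.3,200.5)),ray(F["top"],(244,202))]))
print([(x["uv"],x["confidence"]) for c in F for x in env.pinpoint(c,"shutter_grip")])
to(500,150,450,96.2);to(635.5,150,450,96.2)
E
```

```text
time_s: 10.9
ee_pos: [440.3, 279.5, 452.9]
ee_rot: [180.0, -0.0, 96.3]
force: [0.1, 0.1, 0.3]
gripper_width: 91.1
[635.9 199.1 191.8]
[([381.7, 199.9], 0.75), ([213.7, 252.5], 0.73), ([245.5, 197.9], 0.47)]
now [439.5 279.3 452.2] [-179.9    0.    96.3] travel [-0.1  0.   0. ] rows 4.0 twist 0.001 rows 1.0
now [439.5 279.3 452.2] [-179.9    0.    96.3] travel [-0.1  0.2  0. ] rows 5.0 twist 0.001 rows 1.0
```

```bash
python3 -m handwheel '[{"gripper":100,"travel":[-0.0375,0,0],"twist":0},{"gripper":100,"travel":[-0.0375,0,0],"twist":0},{"gripper":100,"travel":[-0.0375,0,0],"twist":0},{"gripper":100,"travel":[-0.0375,0,0],"twist":0}]'
python3 -m handwheel '[{"gripper":100,"travel":[0,0.036,0],"twist":0},{"gripper":100,"travel":[0,0.036,0],"twist":0},{"gripper":100,"travel":[0,0.036,0],"twist":0},{"gripper":100,"travel":[0,0.036,0],"twist":0},{"gripper":100,"travel":[0,0.036,0],"twist":0}]'
python3 -m handwheel '[{"gripper":100,"travel":[0,0,0],"twist":0},{"gripper":100,"travel":[0,0,0],"twist":0},{"gripper":100,"travel":[0,0,0],"twist":0}]'
python3 - <<'E'
from h import *
np.set_printoptions(precision=1,suppress=True)
f=env.grab_frame("wrist");save(f,"w5")
print([(x["uv"],x["confidence"],at_z(f,x["uv"],192)) for x in env.pinpoint("wrist","shutter_grip")])
to(636,197,450,96.2)
E
```

```text
time_s: 11.43
ee_pos: [455.4, 128.9, 452.6]
ee_rot: [-180.0, 0.0, 96.3]
force: [0.3, 0.6, 0.6]
gripper_width: 91.4
time_s: 11.85
ee_pos: [636.1, 149.4, 452.5]
ee_rot: [-180.0, -0.0, 96.2]
force: [0.2, 0.0, 1.5]
gripper_width: 90.9
time_s: 12.1
ee_pos: [634.3, 149.6, 452.1]
ee_rot: [-179.9, 0.0, 96.2]
force: [-0.1, 0.0, -0.8]
gripper_width: 91.2
[([332.0, 181.5], 0.57, array([632.4, 201.6, 192. ]))]
now [633.4 149.6 453.5] [-180.    -0.    96.2] travel [0. 0. 0.] rows 2.0 twist 0.0 rows 1.0
```

View pics/w5.png

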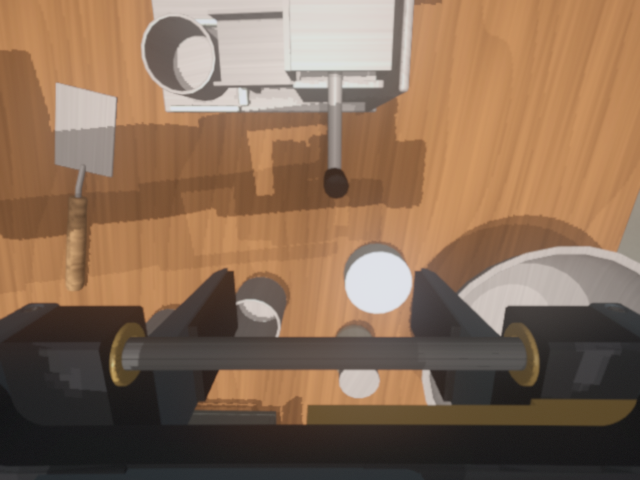

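```bash
python3 -m handwheel '[{"gripper":100,"travel":[0.025,0.003,0],"twist":0},{"gripper":100,"travel":[0.024,0.003,0],"twist":0},{"gripper":100,"travel":[0,0,0.03],"twist":0},{"gripper":100,"travel":[0,0,0.03],"twist":0},{"gripper":100,"travel":[0,0,0.028],"twist":0}]'
python3 -m handwheel '[{"gripper":5,"travel":[0,0,0],"twist":0},{"gripper":5,"travel":[0,0,0],"twist":0},{"gripper":5,"travel":[0,0,0],"twist":0},{"gripper":5,"travel":[0,0,0],"twist":0},{"gripper":5,"travel":[0,0,0],"twist":0}]' 30
python3 -m handwheel '[{"gripper":5,"travel":[0,0,0],"twist":0},{"gripper":5,"travel":[0,0,0],"twist":0},{"gripper":5,"travel":[0,0,0],"twist":0},{"gripper":5,"travel":[0,0,0],"twist":0},{"gripper":5,"travel":[0,0,0],"twist":0}]'
python3 -c "from workcell import env;s=env.state();print(s['ee_pos'],s['force'])"
```

```text
time_s: 12.62
ee_pos: [633.6, 199.5, 365.5]
ee_rot: [179.9, -0.0, 96.3]
force: [0.4, 0.1, -0.5]
gripper_width: 90.9
time_s: 13.03
ee_pos: [635.4, 199.0, 367.7]
ee_rot: [179.8, -0.0, 96.2]
force: [0.3, -0.9, -0.2]
gripper_width: 60.8
time_s: 13.45
ee_pos: [635.2, 199.0, 365.2]
ee_rot: [180.0, -0.0, 96.2]
force: [0.8, 0.2, -0.4]
gripper_width: 27.5
[635.19747823 198.95916793 365.15656243] [ 0.82884834  0.24402357 -0.43949286]
```

```bash
python3 -m handwheel '[{"gripper":5,"travel":[0,0,0],"twist":0},{"gripper":5,"travel":[0,0,0],"twist":0},{"gripper":5,"travel":[0,0,0],"twist":0},{"gripper":5,"travel":[0,0,0],"twist":0}]'
python3 -m handwheel '[{"gripper":5,"travel":[-0.009,0,0],"twist":0},{"gripper":5,"travel":[-0.01,0,0],"twist":0},{"gripper":5,"travel":[-0.01,0,0],"twist":0},{"gripper":5,"travel":[-0.01,0,0],"twist":0},{"gripper":5,"travel":[-0.01,0,0],"twist":0}]'
python3 -m handwheel '[{"gripper":5,"travel":[-0.006,0,0],"twist":0},{"gripper":5,"travel":[0,0,0],"twist":0},{"gripper":5,"travel":[0,0,0],"twist":0},{"gripper":5,"travel":[0,0,0],"twist":0},{"gripper":5,"travel":[0,0,0],"twist":0}]'
python3 -m handwheel '[{"gripper":5,"travel":[0,0,0],"twist":0},{"gripper":5,"travel":[0,0,0],"twist":0},{"gripper":5,"travel":[0,0,0],"twist":0},{"gripper":5,"travel":[0,0,0],"twist":0},{"gripper":5,"travel":[0,0,0],"twist":0}]'
python3 -m handwheel '[{"gripper":5,"travel":[0,0,0],"twist":0},{"gripper":5,"travel":[0,0,0],"twist":0},{"gripper":5,"travel":[0,0,0],"twist":0},{"gripper":5,"travel":[0,0,0],"twist":0},{"gripper":5,"travel":[0,0,0],"twist":0}]'
python3 - <<'E'
from h import *
f2=env.grab_frame("scene")
a=f2["frame"][90:270,310:450];f3=env.grab_frame("wrist")["frame"]
cv2.imwrite("pics/s6c.png",np.hstack([cv2.resize(a,(373,480),interpolation=cv2.INTER_CUBIC),f3[:,:400]])[:,:,::-1])
for c in ["scene","wrist"]: print(c,[(x["uv"],x["confidence"]) for x in env.pinpoint(c,"fruit1")])
E
```

```text
time_s: 13.78
ee_pos: [635.6, 199.0, 365.1]
ee_rot: [179.9, -0.0, 96.2]
force: [3.1, -0.2, -1.6]
gripper_width: 15.1
time_s: 14.2
ee_pos: [640.8, 150.8, 365.1]
ee_rot: [179.9, -0.2, 96.2]
force: [3.7, 4.4, -2.0]
gripper_width: 15.2
time_s: 14.62
ee_pos: [641.6, 143.9, 365.1]
ee_rot: [179.9, 0.1, 96.2]
force: [5.2, -1.5, -3.3]
gripper_width: 15.6
time_s: 15.03
ee_pos: [641.6, 144.0, 365.1]
ee_rot: [179.9, 0.1, 96.2]
force: [4.9, -1.5, -2.4]
gripper_width: 15.1
time_s: 15.45
ee_pos: [641.6, 144.0, 365.1]
ee_rot: [179.9, 0.1, 96.2]
force: [4.9, -1.8, -2.5]
gripper_width: 15.3
scene [([243.2, 367.5], 0.2)]
wrist [([149.3, 19.9], 0.98)]
```

View pics/s6c.png

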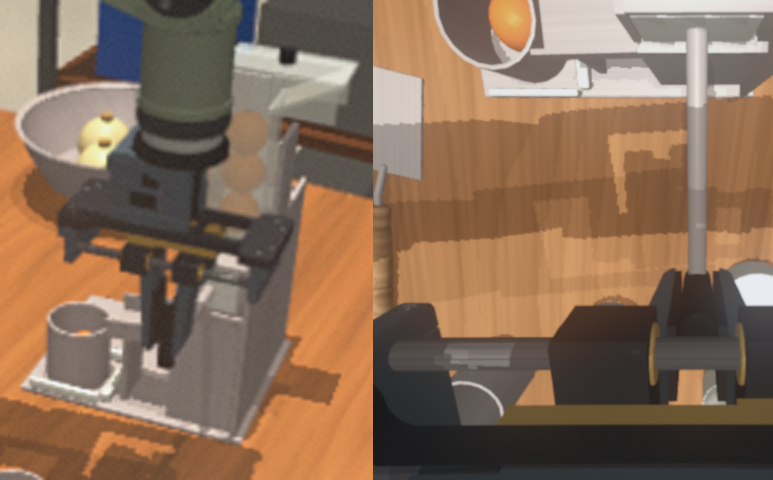

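```bash
python3 -m handwheel '[{"gripper":5,"travel":[0.01,0,0],"twist":0},{"gripper":5,"travel":[0.01,0,0],"twist":0},{"gripper":5,"travel":[0.01,0,0],"twist":0},{"gripper":5,"travel":[0.01,0,0],"twist":0},{"gripper":5,"travel":[0.01,0,0],"twist":0}]'
python3 -m handwheel '[{"gripper":5,"travel":[0.005,0,0],"twist":0},{"gripper":5,"travel":[0.001,0,0],"twist":0},{"gripper":5,"travel":[0.001,0,0],"twist":0},{"gripper":5,"travel":[0,0,0],"twist":0},{"gripper":5,"travel":[0,0,0],"twist":0}]'
python3 -c "from workcell import env;s=env.state();print(s['ee_pos'],s['force'])"
```

```text
time_s: 16.07
ee_pos: [636.1, 193.8, 365.1]
ee_rot: [179.9, 0.1, 96.2]
force: [5.2, -2.1, -2.3]
gripper_width: 15.4
time_s: 16.48
ee_pos: [635.5, 199.8, 365.1]
ee_rot: [179.9, 0.2, 96.2]
force: [5.9, -4.4, -2.1]
gripper_width: 15.7
[635.49682876 199.80889098 365.14614088] [ 5.91319184 -4.42901291 -2.1326239 ]
```

```bash
python3 -m handwheel '[{"gripper":5,"travel":[0.001,0,0],"twist":0},{"gripper":5,"travel":[0.001,0,0],"twist":0},{"gripper":5,"travel":[0,0,0],"twist":0},{"gripper":5,"travel":[0,0,0],"twist":0},{"gripper":5,"travel":[0,0,0],"twist":0}]'
python3 -c "from workcell import env;s=env.state();print(s['ee_pos'],s['force'])"
```

```text
time_s: 16.9
ee_pos: [635.5, 200.4, 365.2]
ee_rot: [179.9, 0.4, 96.2]
force: [4.9, -9.9, -1.9]
gripper_width: 15.4
[635.47796243 200.44441335 365.1516619 ] [ 4.94015824 -9.9364212  -1.90383149]
```

```bash
python3 -m handwheel '[{"gripper":60,"travel":[0,0,0],"twist":0},{"gripper":60,"travel":[0,0,0],"twist":0},{"gripper":60,"travel":[0,0,0],"twist":0},{"gripper":60,"travel":[0,0,0],"twist":0},{"gripper":100,"travel":[0,0,-0.03],"twist":0}]'
python3 -m handwheel '[{"gripper":100,"travel":[0,0,-0.03],"twist":0},{"gripper":100,"travel":[0,0,-0.03],"twist":0},{"gripper":100,"travel":[-0.025,0,0],"twist":0},{"gripper":100,"travel":[-0.025,0,0],"twist":0},{"gripper":100,"travel":[0,-0.038,0],"twist":0}]'
python3 -m handwheel '[{"gripper":100,"travel":[0,-0.038,0],"twist":0},{"gripper":100,"travel":[0,-0.038,0],"twist":0},{"gripper":100,"travel":[0.01,-0.036,0],"twist":0},{"gripper":100,"travel":[0.025,-0.03,0],"twist":0},{"gripper":100,"travel":[0.036,0,0],"twist":0}]'
python3 -m handwheel '[{"gripper":100,"travel":[0.036,0,0],"twist":0},{"gripper":100,"travel":[0.036,0,0],"twist":-0.12},{"gripper":100,"travel":[0,0,0.01],"twist":-0.12},{"gripper":100,"travel":[0,0,0.01],"twist":-0.12},{"gripper":100,"travel":[0,0,0.01],"twist":-0.12}]'
python3 -m handwheel '[{"gripper":100,"travel":[0,0,0.015],"twist":-0.12},{"gripper":100,"travel":[0,0,0.015],"twist":-0.12},{"gripper":100,"travel":[0,0,0.01],"twist":-0.12},{"gripper":100,"travel":[0,0,0.01],"twist":-0.12},{"gripper":100,"travel":[0,0,0.01],"twist":-0.12}]'
python3 -m handwheel '[{"gripper":100,"travel":[0,0,0.01],"twist":-0.12},{"gripper":100,"travel":[0,0,0.01],"twist":-0.12},{"gripper":100,"travel":[0,0,0.01],"twist":-0.12},{"gripper":100,"travel":[0,0,0],"twist":-0.12},{"gripper":100,"travel":[0,0,0],"twist":0}]'
python3 - <<'E'
from h import *
np.set_printoptions(precision=1,suppress=True)
f=env.grab_frame("wrist")
print([(x["uv"],x["confidence"],at_z(f,x["uv"],6)) for x in env.pinpoint("wrist","cup1")])
np.set_printoptions(precision=4,suppress=True)
to(489,284.2,325,-173.8)
E
```

```text
time_s: 17.32
ee_pos: [633.4, 203.0, 389.2]
ee_rot: [-179.2, 0.1, 96.2]
force: [-0.1, -0.4, -0.7]
gripper_width: 46.0
time_s: 17.73
ee_pos: [606.2, 146.7, 453.8]
ee_rot: [179.8, 0.1, 96.0]
force: [-0.7, 0.3, -0.1]
gripper_width: 79.2
time_s: 18.15
ee_pos: [448.1, 202.5, 455.8]
ee_rot: [-179.8, 0.1, 96.1]
force: [1.1, -0.8, -0.0]
gripper_width: 91.1
time_s: 18.57
ee_pos: [445.0, 277.1, 424.9]
ee_rot: [-180.0, -0.0, 124.2]
force: [-0.9, -0.3, 0.5]
gripper_width: 90.8
time_s: 18.98
ee_pos: [445.3, 276.2, 364.7]
ee_rot: [-180.0, -0.0, 158.4]
force: [0.7, 0.2, 0.3]
gripper_width: 91.0
time_s: 19.4
ee_pos: [445.3, 276.1, 334.6]
ee_rot: [-180.0, -0.1, -174.3]
force: [0.9, 0.3, 0.5]
gripper_width: 91.1
[([328.4, 275.6], 0.92, array([485.2, 283.9,   6. ])), ([384.5, 398.3], 0.48, array([613.4, 354.9,   6. ]))]
now [445.6 276.2 335.4] [ 179.98    0.01 -174.59] travel [-0.0439  0.0038  0.0104] rows 2.0 twist -0.014 rows 1.0
```

```bash
python3 -m handwheel '[{"gripper":100,"travel":[-0.022,0.002,0],"twist":-0.012},{"gripper":100,"travel":[-0.0215,0.002,0],"twist":0},{"gripper":100,"travel":[0,0,0.037],"twist":0},{"gripper":100,"travel":[0,0,0.037],"twist":0},{"gripper":100,"travel":[0,0,0.036],"twist":0}]'
python3 -m handwheel '[{"gripper":40,"travel":[0,0,0],"twist":0},{"gripper":40,"travel":[0,0,0],"twist":0},{"gripper":40,"travel":[0,0,0],"twist":0},{"gripper":40,"travel":[0,0,0],"twist":0},{"gripper":40,"travel":[0,0,0],"twist":0}]' 25
python3 -m handwheel '[{"gripper":40,"travel":[0,0,-0.02],"twist":0},{"gripper":40,"travel":[0,0,-0.035],"twist":0},{"gripper":40,"travel":[0,0,-0.035],"twist":0},{"gripper":40,"travel":[0,0,-0.035],"twist":0},{"gripper":40,"travel":[0,0,0],"twist":0}]'
python3 - <<'E'
from h import *
np.set_printoptions(precision=4,suppress=True)
f=env.grab_frame("wrist");print([(x["uv"],x["confidence"]) for x in env.pinpoint("wrist","fruit1")])
to(440,-150,350,-173.8)
E
```

```text
time_s: 19.92
ee_pos: [489.0, 284.7, 224.9]
ee_rot: [179.9, 0.2, -173.9]
force: [0.1, 0.2, 0.2]
gripper_width: 91.0
time_s: 20.33
ee_pos: [489.4, 285.0, 227.9]
ee_rot: [179.9, 0.3, -173.8]
force: [0.5, 0.5, 3.9]
gripper_width: 65.5
time_s: 20.75
ee_pos: [489.9, 285.2, 359.0]
ee_rot: [179.6, 0.9, -173.8]
force: [1.4, 2.0, -1.9]
gripper_width: 65.7
[([323.4, 276.2], 0.66)]
now [488.5 284.5 352.9] [ 179.87    0.29 -173.76] travel [ 0.0955 -0.4266  0.0014] rows 12.0 twist 0.001 rows 1.0
```

```bash
for i in 1 2; do python3 -m handwheel '[{"gripper":40,"travel":[0.007,-0.036,0],"twist":0},{"gripper":40,"travel":[0.007,-0.036,0],"twist":0},{"gripper":40,"travel":[0.007,-0.036,0],"twist":0},{"gripper":40,"travel":[0.007,-0.036,0],"twist":0},{"gripper":40,"travel":[0.007,-0.036,0],"twist":0}]'; done
python3 -m handwheel '[{"gripper":40,"travel":[0.007,-0.036,0],"twist":0},{"gripper":40,"travel":[0.007,-0.036,0],"twist":0},{"gripper":40,"travel":[0.007,-0.036,0],"twist":0},{"gripper":40,"travel":[0,0,0],"twist":0},{"gripper":40,"travel":[0,0,0],"twist":0}]'
python3 - <<'E'
from h import *
np.set_printoptions(precision=1,suppress=True)
f=env.grab_frame("wrist");save(f,"w7")
t=env.grab_frame("top");save(t,"t7")
for c,g in [("wrist",f),("top",t)]:
  for n in ["carrier","lid_hinge"]: print(c,n,[(x["uv"],x["confidence"],at_z(g,x["uv"],0 if n=="carrier" else 91)) for x in env.pinpoint(c,n)])
print(env.state()["ee_pos"])
b=t["frame"][180:310,380:540];cv2.imwrite("pics/w7c.png",np.vstack([cv2.resize(b,(480,390),interpolation=cv2.INTER_CUBIC),cv2.resize(f["frame"],(480,360))[:210]])[:,:,::-1])
E
```

```text
time_s: 21.27
ee_pos: [472.2, 100.2, 348.8]
ee_rot: [-180.0, -0.2, -173.7]
force: [0.7, -0.6, -1.2]
gripper_width: 65.6
time_s: 21.68
ee_pos: [457.0, -82.5, 349.0]
ee_rot: [179.9, -0.1, -173.7]
force: [1.0, -0.3, -1.4]
gripper_width: 65.7
time_s: 22.1
ee_pos: [448.3, -192.0, 348.8]
ee_rot: [179.9, -0.1, -174.0]
force: [0.8, 0.2, -2.0]
gripper_width: 65.7
wrist carrier [([196.4, 297.7], 0.7, array([ 533. , -310.2,    0. ]))]
wrist lid_hinge []
top carrier [([444.8, 257.1], 0.88, array([ 530.8, -307.7,    0. ]))]
top lid_hinge [([448.0, 223.0], 0.73, array([ 610.1, -295.6,   91. ]))]
[ 449.2 -189.5  350. ]
```

View pics/w7c.png

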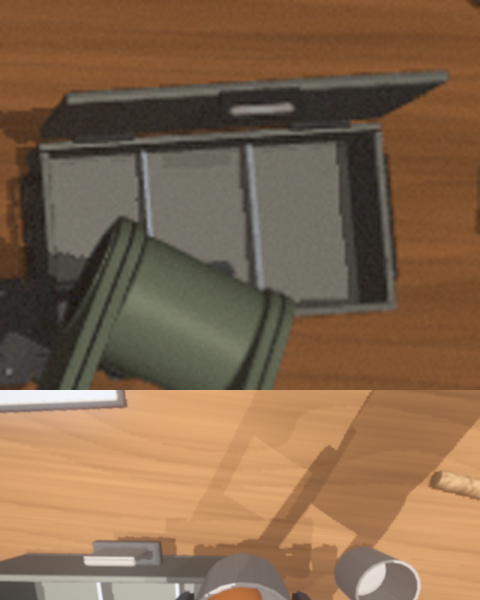

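Run:
```python
from h import *
from scipy.optimize import least_squares
np.set_printoptions(precision=1,suppress=True)
t=env.grab_frame("top")
uv=[(393.3,229),(506.7,222.3),(511.3,282.7),(397.5,290)]
P=np.array([at_z(t,u,90)[:2] for u in uv]);print(P)
B=np.array([[78,143],[78,-143],[-78,-143],[-78,143]])
def res(p):
    c,s=np.cos(p[2]),np.sin(p[2]);return (B@np.array([[c,s],[-s,c]])+p[:2]-P).ravel()
r=least_squares(res,[535,-303,0.05]);print(r.x[:2],np.degrees(r.x[2]),r.fun)
x,y,a=r.x
Rm=np.array([[np.cos(a),-np.sin(a)],[np.sin(a),np.cos(a)]])
for b in [(-18,90),(-18,0),(-18,-90),(-78,0),(80,0)]: print(b,Rm@b+[x,y])
b=cv2.imread("pics/top0.png")[190:310,380:540]
for i,bx in enumerate([(x_,y_) for x_ in(-78,78) for y_ in(-143,143)]):
    q=proj(t,[*(Rm@bx+[x,y]),90])[0]-[380,190]; cv2.circle(b,tuple(int(v*16) for v in q),8,(0,0,255),-1,shift=4)
for yy in(-90,0,90):
    q=proj(t,[*(Rm@(0,yy)+[x,y]),7])[0]-[380,190]; cv2.circle(b,tuple(int(v*16) for v in q),8,(0,255,0),-1,shift=4)
cv2.imwrite("pics/t7o.png",cv2.resize(b,None,fx=4,fy=4,interpolation=cv2.INTER_CUBIC))
```

```text
[[ 591.4 -160.1]
 [ 616.3 -443.3]
 [ 466.6 -455.2]
 [ 441.6 -173.2]]
[ 529. -308.] 4.980491180931425 [ 2.9  1.4  2.8 -0.3 -2.9 -2.  -2.7  0.9]
(-18, 90) [ 503.2 -219.9]
(-18, 0) [ 511.  -309.5]
(-18, -90) [ 518.8 -399.2]
(-78, 0) [ 451.2 -314.7]
(80, 0) [ 608.7 -301. ]
```

View pics/t7o.png

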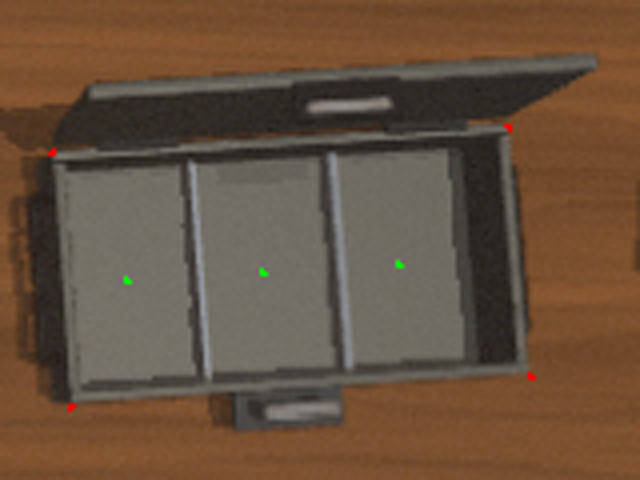

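```bash
for i in 1 2; do python3 -m handwheel '[{"gripper":40,"travel":[0,0,0],"twist":0.1225},{"gripper":40,"travel":[0,0,0],"twist":0.1225},{"gripper":40,"travel":[0,0,0],"twist":0.1225},{"gripper":40,"travel":[0,0,0],"twist":0.1225},{"gripper":40,"travel":[0,0,0],"twist":0.1225}]' >/dev/null; done
python3 -m handwheel '[{"gripper":40,"travel":[0,0,0],"twist":0.1225},{"gripper":40,"travel":[0,0,0],"twist":0.1225},{"gripper":40,"travel":[0,0,0],"twist":0.1225},{"gripper":40,"travel":[0,0,0],"twist":0},{"gripper":40,"travel":[0,0,0],"twist":0}]'
python3 - <<'E'
from h import *
np.set_printoptions(precision=4,suppress=True)
to(505.3,-219.9,329,95)
E
```

```text
time_s: 23.7
ee_pos: [449.3, -190.1, 350.2]
ee_rot: [180.0, -0.0, 95.3]
force: [0.8, 0.1, -1.6]
gripper_width: 66.0
now [ 449.3 -190.1  350.2] [180.    -0.    95.25] travel [-0.0348  0.0531  0.0212] rows 2.0 twist 0.004 rows 1.0
```

```bash
python3 -m handwheel '[{"gripper":40,"travel":[-0.0174,0.0265,0],"twist":0.004},{"gripper":40,"travel":[-0.0174,0.0265,0],"twist":0},{"gripper":40,"travel":[0,0,0.02],"twist":0},{"gripper":40,"travel":[0,0,0],"twist":0},{"gripper":40,"travel":[0,0,0],"twist":0}]'
python3 - <<'E'
from h import *
np.set_printoptions(precision=4,suppress=True)
s=env.grab_frame("scene");save(s,"s8");b=s["frame"][230:430,120:360]
cv2.imwrite("pics/s8c.png",cv2.resize(b,None,fx=3,fy=3,interpolation=cv2.INTER_CUBIC)[:,:,::-1])
to(505.3,-219.9,236,95)
E
```

```text
time_s: 24.12
ee_pos: [504.6, -220.4, 329.1]
ee_rot: [-179.8, -0.1, 94.9]
force: [-1.1, -0.5, -0.7]
gripper_width: 66.0
now [ 504.6 -220.4  330. ] [-179.91   -0.05   94.89] travel [0.0004 0.0009 0.094 ] rows 3.0 twist -0.002 rows 1.0
```

View pics/s8c.png

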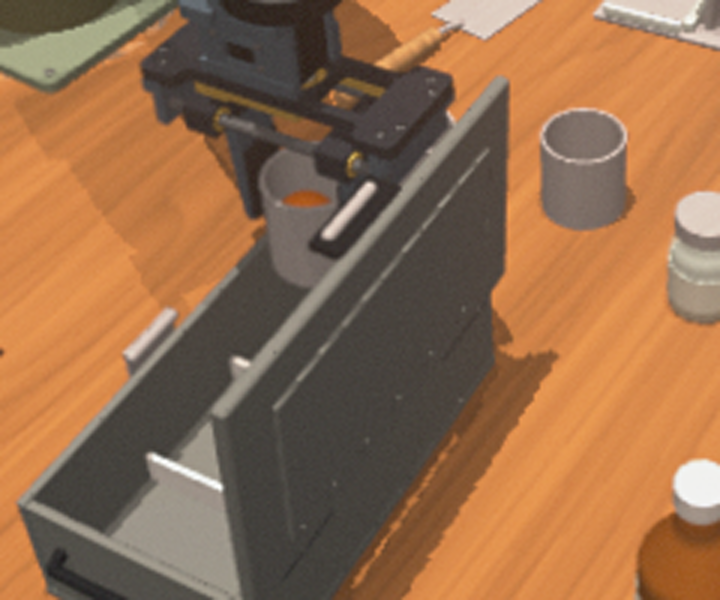

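```bash
python3 -m handwheel '[{"gripper":40,"travel":[0,0,0.03],"twist":0},{"gripper":40,"travel":[0,0,0.03],"twist":0},{"gripper":40,"travel":[0,0,0.025],"twist":0},{"gripper":40,"travel":[0,0,0.004],"twist":0},{"gripper":40,"travel":[0,0,0],"twist":0}]'
python3 -m handwheel '[{"gripper":40,"travel":[0,0,0.002],"twist":0},{"gripper":40,"travel":[0,0,0.002],"twist":0},{"gripper":40,"travel":[0,0,0.002],"twist":0},{"gripper":40,"travel":[0,0,0],"twist":0},{"gripper":40,"travel":[0,0,0],"twist":0}]'
python3 -m handwheel '[{"gripper":40,"travel":[0,0,0.002],"twist":0},{"gripper":40,"travel":[0,0,0.001],"twist":0},{"gripper":40,"travel":[0,0,0],"twist":0},{"gripper":40,"travel":[0,0,0],"twist":0}]'
```

```text
time_s: 24.58
ee_pos: [504.4, -220.4, 240.7]
ee_rot: [-179.9, -0.1, 94.8]
force: [-1.3, 0.3, -1.5]
gripper_width: 65.7
time_s: 25.0
ee_pos: [505.1, -220.9, 235.8]
ee_rot: [179.9, 0.0, 94.8]
force: [-0.5, -0.8, -1.3]
gripper_width: 65.7
time_s: 25.33
ee_pos: [504.9, -220.8, 232.0]
ee_rot: [-180.0, -0.0, 94.8]
force: [0.3, 0.2, -2.2]
gripper_width: 65.7
```

```bash
python3 -m handwheel '[{"gripper":40,"travel":[0,0,0.001],"twist":0},{"gripper":40,"travel":[0,0,0.001],"twist":0},{"gripper":40,"travel":[0,0,0.001],"twist":0},{"gripper":40,"travel":[0,0,0],"twist":0},{"gripper":40,"travel":[0,0,0],"twist":0}]'
python3 -m handwheel '[{"gripper":40,"travel":[0,0,0.001],"twist":0},{"gripper":40,"travel":[0,0,0.0005],"twist":0},{"gripper":40,"travel":[0,0,0],"twist":0},{"gripper":40,"travel":[0,0,0],"twist":0}]'
```

```text
time_s: 25.75
ee_pos: [504.9, -220.8, 229.0]
ee_rot: [-180.0, -0.0, 94.8]
force: [0.5, -0.5, -1.4]
gripper_width: 66.0
time_s: 26.08
ee_pos: [504.9, -220.7, 228.9]
ee_rot: [180.0, -0.0, 94.8]
force: [-2.9, 1.5, 7.3]
gripper_width: 65.9
```

```bash
python3 -m handwheel '[{"gripper":77,"travel":[0,0,0],"twist":0},{"gripper":77,"travel":[0,0,0],"twist":0},{"gripper":77,"travel":[0,0,0],"twist":0},{"gripper":77,"travel":[0,0,-0.01],"twist":0},{"gripper":77,"travel":[0,0,-0.03],"twist":0}]'
python3 -m handwheel '[{"gripper":77,"travel":[0,0,-0.035],"twist":0},{"gripper":77,"travel":[0,0,-0.035],"twist":0},{"gripper":100,"travel":[0.036,-0.009,0],"twist":0},{"gripper":100,"travel":[0.037,-0.009,0],"twist":0},{"gripper":100,"travel":[0.037,-0.009,0],"twist":0}]'
python3 -m handwheel '[{"gripper":100,"travel":[0.037,-0.009,0],"twist":0},{"gripper":100,"travel":[0.037,-0.009,0],"twist":0},{"gripper":100,"travel":[0,0,0],"twist":-0.1225},{"gripper":100,"travel":[0,0,0],"twist":-0.1225},{"gripper":100,"travel":[0,0,0],"twist":-0.1225}]'
for i in 1 2; do python3 -m handwheel '[{"gripper":100,"travel":[0,0,0],"twist":-0.1225},{"gripper":100,"travel":[0,0,0],"twist":-0.1225},{"gripper":100,"travel":[0,0,0],"twist":-0.1225},{"gripper":100,"travel":[0,0,0],"twist":-0.1225},{"gripper":100,"travel":[0,0,0],"twist":-0.1225}]'; done
python3 - <<'E'
from h import *
np.set_printoptions(precision=4,suppress=True)
cups("top",n=4);cups("wrist",n=4)
to(444,-41,340,-173.8)
E
```

```text
time_s: 26.5
ee_pos: [503.8, -220.3, 264.8]
ee_rot: [-179.6, -0.3, 94.8]
force: [0.8, -0.3, -0.4]
gripper_width: 70.6
time_s: 26.92
ee_pos: [468.4, -112.7, 338.9]
ee_rot: [179.9, 0.0, 94.7]
force: [1.1, -0.1, 0.6]
gripper_width: 87.3
time_s: 27.33
ee_pos: [444.5, -40.3, 338.5]
ee_rot: [179.9, 0.0, 116.3]
force: [0.1, -0.1, -0.0]
gripper_width: 91.4
time_s: 27.75
ee_pos: [444.7, -41.2, 338.3]
ee_rot: [180.0, 0.0, 151.3]
force: [0.1, 0.2, -0.1]
gripper_width: 91.5
time_s: 28.17
ee_pos: [444.7, -41.2, 338.3]
ee_rot: [-180.0, 0.0, -173.6]
force: [-1.2, -1.0, -0.3]
gripper_width: 91.2
top origin [408. 265.] 0.73 [ 507.2 -211.4    0. ]
top origin [321. 241.] 0.63 [564.9  18.4   0. ]
wrist origin [130. 278.] 0.94 [ 511.1 -219.     0. ]
wrist origin [322. 232.] 0.76 [447.8 -43.3   0. ]
wrist origin [369. 351.] 0.74 [566.2  17.    0. ]
now [444.7 -41.2 338. ] [-180.      0.03 -174.15] travel [ 0.0007  0.0003 -0.002 ] rows 1.0 twist -0.006 rows 1.0
```

```bash
python3 -m handwheel '[{"gripper":100,"travel":[-0.001,-0.002,0.03],"twist":0},{"gripper":100,"travel":[0,0,0.03],"twist":0},{"gripper":100,"travel":[0,0,0.03],"twist":0},{"gripper":100,"travel":[0,0,0.029],"twist":0},{"gripper":100,"travel":[0,0,0],"twist":0}]'
python3 -m handwheel '[{"gripper":40,"travel":[0,0,0],"twist":0},{"gripper":40,"travel":[0,0,0],"twist":0},{"gripper":40,"travel":[0,0,0],"twist":0},{"gripper":40,"travel":[0,0,0],"twist":0},{"gripper":40,"travel":[0,0,0],"twist":0}]' 25
python3 -c "from workcell import env;s=env.state();print(s['ee_pos'],s['force'])"
python3 -m handwheel '[{"gripper":40,"travel":[0,0,-0.02],"twist":0},{"gripper":40,"travel":[0,0,-0.035],"twist":0},{"gripper":40,"travel":[0,0,-0.035],"twist":0},{"gripper":40,"travel":[0,0,0],"twist":0},{"gripper":40,"travel":[0,0,0],"twist":0}]'
python3 - <<'E'
from h import *
np.set_printoptions(precision=4,suppress=True)
to(483,284,310,-173.8)
E
```

```text
time_s: 28.78
ee_pos: [444.0, -42.8, 214.8]
ee_rot: [179.9, -0.6, -174.1]
force: [-0.4, 1.1, -0.0]
gripper_width: 91.6
time_s: 29.2
ee_pos: [446.6, -43.1, 220.2]
ee_rot: [-180.0, 0.2, -174.0]
force: [-0.3, -0.7, 6.3]
gripper_width: 65.6
[446.56811427 -43.1179567  220.20661133] [-0.27810581 -0.74789385  6.34503661]
time_s: 29.62
ee_pos: [446.3, -43.1, 310.8]
ee_rot: [-179.9, 0.3, -174.0]
force: [-1.0, 0.2, -2.1]
gripper_width: 65.9
now [446.3 -43.1 310.8] [-179.93    0.32 -173.98] travel [-0.0709  0.3215  0.0008] rows 9.0 twist -0.003 rows 1.0
```

```bash
python3 -m handwheel '[{"gripper":40,"travel":[-0.008,0.0357,0],"twist":-0.003},{"gripper":40,"travel":[-0.008,0.0357,0],"twist":0},{"gripper":40,"travel":[-0.008,0.0357,0],"twist":0},{"gripper":40,"travel":[-0.008,0.0357,0],"twist":0},{"gripper":40,"travel":[-0.008,0.0357,0],"twist":0}]'
python3 -m handwheel '[{"gripper":40,"travel":[-0.008,0.0357,0],"twist":0},{"gripper":40,"travel":[-0.008,0.0357,0],"twist":0},{"gripper":40,"travel":[-0.008,0.0357,0],"twist":0},{"gripper":40,"travel":[-0.007,0.0357,0],"twist":0},{"gripper":40,"travel":[0,0,0],"twist":0}]'
python3 -m handwheel '[{"gripper":40,"travel":[0,0,0],"twist":0},{"gripper":40,"travel":[0,0,0],"twist":0},{"gripper":40,"travel":[0,0,0],"twist":0}]'
python3 - <<'E'
from h import *
np.set_printoptions(precision=4,suppress=True)
to(483,284,226,-173.8);env.grab_frame("wrist");to(483,284,226,-173.8)
E
```

```text
time_s: 30.03
ee_pos: [465.7, 140.1, 307.1]
ee_rot: [-180.0, -0.2, -173.8]
force: [0.7, 0.1, -0.9]
gripper_width: 65.9
time_s: 30.45
ee_pos: [482.0, 289.1, 306.9]
ee_rot: [179.8, 0.0, -173.6]
force: [1.2, 0.7, -0.9]
gripper_width: 65.6
time_s: 30.7
ee_pos: [481.5, 282.8, 307.7]
ee_rot: [-179.9, -0.1, -173.9]
force: [-0.8, -0.2, -1.8]
gripper_width: 65.6
now [481.5 282.8 307.7] [-179.93   -0.13 -173.86] travel [-0.0018  0.0011  0.0817] rows 3.0 twist -0.001 rows 1.0
now [481.7 282.7 308.1] [-179.95   -0.09 -173.88] travel [-0.0016  0.0012  0.0821] rows 3.0 twist -0.001 rows 1.0
```

```bash
python3 -m handwheel '[{"gripper":40,"travel":[0,0.001,0.026],"twist":0},{"gripper":40,"travel":[0,0,0.026],"twist":0},{"gripper":40,"travel":[0,0,0.025],"twist":0},{"gripper":40,"travel":[-0.003,0,0],"twist":0},{"gripper":40,"travel":[-0.002,0,0],"twist":0}]'
python3 -m handwheel '[{"gripper":40,"travel":[-0.002,0,0.001],"twist":0},{"gripper":40,"travel":[0,0,0.002],"twist":0},{"gripper":40,"travel":[0,0,0],"twist":0},{"gripper":40,"travel":[0,0,0],"twist":0},{"gripper":40,"travel":[0,0,0],"twist":0}]'
python3 -m handwheel '[{"gripper":40,"travel":[0,0,0.001],"twist":0},{"gripper":40,"travel":[0,0,0.001],"twist":0},{"gripper":40,"travel":[0,0,0],"twist":0},{"gripper":40,"travel":[0,0,0],"twist":0}]'
```

```text
time_s: 31.17
ee_pos: [487.0, 284.5, 231.2]
ee_rot: [-179.9, -0.1, -173.9]
force: [0.7, -0.3, -0.8]
gripper_width: 65.8
time_s: 31.58
ee_pos: [488.8, 285.8, 229.3]
ee_rot: [180.0, 0.1, -173.8]
force: [0.6, -0.3, -1.2]
gripper_width: 65.5
time_s: 31.92
ee_pos: [488.7, 285.8, 226.6]
ee_rot: [-180.0, -0.0, -173.8]
force: [-0.8, 0.4, -0.6]
gripper_width: 66.1
```

```bash
python3 -m handwheel '[{"gripper":40,"travel":[0,-0.001,0.001],"twist":0},{"gripper":40,"travel":[0,0,0.001],"twist":0},{"gripper":40,"travel":[0,0,0],"twist":0},{"gripper":40,"travel":[0,0,0],"twist":0}]'
python3 -m handwheel '[{"gripper":40,"travel":[0,0,0.001],"twist":0},{"gripper":40,"travel":[0,0,0],"twist":0},{"gripper":40,"travel":[0,0,0],"twist":0}]'
```

```text
time_s: 32.25
ee_pos: [488.8, 285.2, 226.3]
ee_rot: [179.9, 0.0, -173.8]
force: [-3.1, 1.9, 9.1]
gripper_width: 65.7
time_s: 32.5
ee_pos: [488.7, 285.2, 226.2]
ee_rot: [179.9, 0.1, -173.8]
force: [-5.0, -0.2, 14.6]
gripper_width: 65.5
```

```bash
python3 -m handwheel '[{"gripper":88,"travel":[0,0,0],"twist":0},{"gripper":88,"travel":[0,0,0],"twist":0},{"gripper":88,"travel":[0,0,0],"twist":0},{"gripper":88,"travel":[0,0,0],"twist":0},{"gripper":88,"travel":[0,0,-0.03],"twist":0}]'
python3 -m handwheel '[{"gripper":88,"travel":[0,0,-0.035],"twist":0},{"gripper":88,"travel":[0,0,-0.035],"twist":0},{"gripper":88,"travel":[0.035,0,0],"twist":0},{"gripper":88,"travel":[0.015,0,0],"twist":0},{"gripper":100,"travel":[0,0,-0.01],"twist":0.121}]'
for i in 1 2; do python3 -m handwheel '[{"gripper":100,"travel":[0,0,-0.01],"twist":0.121},{"gripper":100,"travel":[0,0,-0.01],"twist":0.121},{"gripper":100,"travel":[0,0,-0.01],"twist":0.121},{"gripper":100,"travel":[0,0,-0.01],"twist":0.121},{"gripper":100,"travel":[0,0,-0.01],"twist":0.121}]' >/dev/null; done
python3 -m handwheel '[{"gripper":100,"travel":[0,0,-0.01],"twist":0.121},{"gripper":100,"travel":[0,0,-0.01],"twist":0.12},{"gripper":100,"travel":[-0.0375,0,0],"twist":0},{"gripper":100,"travel":[-0.0375,0,0],"twist":0},{"gripper":100,"travel":[-0.0375,0,0],"twist":0}]'
python3 -m handwheel '[{"gripper":100,"travel":[-0.0375,0,0],"twist":0},{"gripper":100,"travel":[0,0.036,0],"twist":0},{"gripper":100,"travel":[0,0.036,0],"twist":0},{"gripper":100,"travel":[0,0.036,0],"twist":0},{"gripper":100,"travel":[0,0.036,0],"twist":0}]'
python3 -m handwheel '[{"gripper":100,"travel":[0,0.036,0],"twist":0},{"gripper":50,"travel":[0,0,0],"twist":0},{"gripper":50,"travel":[0,0,0],"twist":0},{"gripper":50,"travel":[0,0,0],"twist":0}]'
python3 - <<'E'
from h import *
np.set_printoptions(precision=4,suppress=True)
f=env.grab_frame("wrist")
print([(x["uv"],x["confidence"],at_z(f,x["uv"],192)) for x in env.pinpoint("wrist","shutter_grip")])
print([(x["uv"],x["confidence"],at_z(f,x["uv"],6)) for x in env.pinpoint("wrist","cup1")])
to(635,199.5,365,96.2)
E
```

```text
time_s: 32.92
ee_pos: [487.3, 283.8, 248.8]
ee_rot: [-179.7, -0.6, -173.8]
force: [-0.4, -0.6, -0.2]
gripper_width: 80.4
time_s: 33.33
ee_pos: [436.0, 278.4, 332.4]
ee_rot: [-179.8, -0.3, 179.2]
force: [-0.7, 0.1, -0.3]
gripper_width: 84.5
time_s: 34.58
ee_pos: [451.1, 166.6, 453.3]
ee_rot: [-180.0, 0.0, 96.2]
force: [0.3, -0.8, -0.6]
gripper_width: 91.4
time_s: 35.0
ee_pos: [599.9, 145.0, 453.4]
ee_rot: [-180.0, -0.0, 96.1]
force: [0.4, 0.7, 0.2]
gripper_width: 91.6
time_s: 35.33
ee_pos: [634.0, 149.3, 452.7]
ee_rot: [-179.9, 0.0, 96.1]
force: [-0.1, -0.5, 0.5]
gripper_width: 73.9
[([333.0, 181.2], 0.58, array([632.9656, 201.5014, 192.    ]))]
[([261.3, 301.7], 0.93, array([564.588 ,  14.8692,   6.    ])), ([202.4, 64.8], 0.67, array([485.9127, 287.4642,   6.    ]))]
now [633.1 149.4 454.3] [179.99  -0.01  96.15] travel [0.0496 0.0073 0.0893] rows 3.0 twist -0.001 rows 1.0
```

```bash
python3 -m handwheel '[{"gripper":50,"travel":[0.025,0.0035,0],"twist":0},{"gripper":50,"travel":[0.025,0.0035,0],"twist":0},{"gripper":50,"travel":[0,0,0.03],"twist":0},{"gripper":50,"travel":[0,0,0.03],"twist":0},{"gripper":50,"travel":[0,0,0.029],"twist":0}]'
python3 -m handwheel '[{"gripper":5,"travel":[0,0,0],"twist":0},{"gripper":5,"travel":[0,0,0],"twist":0},{"gripper":5,"travel":[0,0,0],"twist":0},{"gripper":5,"travel":[0,0,0],"twist":0},{"gripper":5,"travel":[0,0,0],"twist":0}]' 30
python3 -m handwheel '[{"gripper":5,"travel":[0,0,0],"twist":0},{"gripper":5,"travel":[0,0,0],"twist":0},{"gripper":5,"travel":[0,0,0],"twist":0},{"gripper":5,"travel":[0,0,0],"twist":0}]'
python3 -m handwheel '[{"gripper":5,"travel":[-0.01,0,0],"twist":0},{"gripper":5,"travel":[-0.01,0,0],"twist":0},{"gripper":5,"travel":[-0.01,0,0],"twist":0},{"gripper":5,"travel":[-0.01,0,0],"twist":0},{"gripper":5,"travel":[-0.01,0,0],"twist":0}]'
python3 -m handwheel '[{"gripper":5,"travel":[-0.006,0,0],"twist":0},{"gripper":5,"travel":[0,0,0],"twist":0},{"gripper":5,"travel":[0,0,0],"twist":0},{"gripper":5,"travel":[0,0,0],"twist":0},{"gripper":5,"travel":[0,0,0],"twist":0}]'
for i in 1 2; do python3 -m handwheel '[{"gripper":5,"travel":[0,0,0],"twist":0},{"gripper":5,"travel":[0,0,0],"twist":0},{"gripper":5,"travel":[0,0,0],"twist":0},{"gripper":5,"travel":[0,0,0],"twist":0},{"gripper":5,"travel":[0,0,0],"twist":0}]'; done
python3 - <<'E'
from h import *
f=env.grab_frame("wrist")
print([(x["uv"],x["confidence"],at_z(f,x["uv"],31)) for x in env.pinpoint("wrist","fruit1")])
E
```

```text
time_s: 35.9
ee_pos: [634.6, 200.4, 365.0]
ee_rot: [179.9, -0.0, 96.2]
force: [1.1, -0.7, -0.4]
gripper_width: 45.5
time_s: 36.32
ee_pos: [635.5, 199.8, 367.2]
ee_rot: [179.9, -0.0, 96.1]
force: [-2.2, -0.3, 7.3]
gripper_width: 15.2
time_s: 36.65
ee_pos: [635.5, 199.8, 367.3]
ee_rot: [179.9, -0.0, 96.1]
force: [-3.2, -0.5, 6.7]
gripper_width: 15.3
time_s: 37.07
ee_pos: [640.8, 150.6, 367.3]
ee_rot: [179.9, -0.2, 96.1]
force: [-2.9, 2.8, 6.9]
gripper_width: 15.6
time_s: 37.48
ee_pos: [641.6, 144.2, 367.3]
ee_rot: [179.9, -0.0, 96.1]
force: [-2.3, -0.8, 6.4]
gripper_width: 15.5
time_s: 37.9
ee_pos: [641.6, 144.2, 367.3]
ee_rot: [179.9, -0.0, 96.1]
force: [-3.4, -0.8, 7.2]
gripper_width: 15.5
time_s: 38.32
ee_pos: [641.6, 144.2, 367.3]
ee_rot: [179.9, -0.0, 96.1]
force: [-3.2, -0.7, 7.3]
gripper_width: 15.5
[([145.5, 21.6], 0.71, array([487.52574368, 293.11580933,  31.        ]))]
```

```bash
python3 -m handwheel '[{"gripper":5,"travel":[0.01,0,0],"twist":0},{"gripper":5,"travel":[0.01,0,0],"twist":0},{"gripper":5,"travel":[0.01,0,0],"twist":0},{"gripper":5,"travel":[0.01,0,0],"twist":0},{"gripper":5,"travel":[0.01,0,0],"twist":0}]'
python3 -m handwheel '[{"gripper":5,"travel":[0.006,0,0],"twist":0},{"gripper":5,"travel":[0.001,0,0],"twist":0},{"gripper":5,"travel":[0.001,0,0],"twist":0},{"gripper":5,"travel":[0.001,0,0],"twist":0},{"gripper":5,"travel":[0,0,0],"twist":0}]'
python3 -m handwheel '[{"gripper":5,"travel":[0,0,0],"twist":0},{"gripper":5,"travel":[0,0,0],"twist":0}]'
```

```text
time_s: 38.83
ee_pos: [636.2, 193.6, 367.3]
ee_rot: [179.9, 0.1, 96.1]
force: [-3.6, -2.3, 6.8]
gripper_width: 15.0
time_s: 39.25
ee_pos: [635.4, 200.9, 367.3]
ee_rot: [179.9, 0.3, 96.1]
force: [-2.2, -8.5, 6.8]
gripper_width: 15.4
time_s: 39.42
ee_pos: [635.4, 200.9, 367.3]
ee_rot: [179.9, 0.3, 96.1]
force: [-1.7, -8.3, 7.3]
gripper_width: 15.0
```

```bash
python3 -m handwheel '[{"gripper":60,"travel":[0,0,0],"twist":0},{"gripper":60,"travel":[0,0,0],"twist":0},{"gripper":60,"travel":[0,0,0],"twist":0},{"gripper":60,"travel":[0,0,0],"twist":0},{"gripper":100,"travel":[0,0,-0.03],"twist":0}]'
python3 -m handwheel '[{"gripper":100,"travel":[0,0,-0.03],"twist":0},{"gripper":100,"travel":[0,0,-0.03],"twist":0},{"gripper":100,"travel":[-0.025,0,0],"twist":0},{"gripper":100,"travel":[-0.025,0,0],"twist":0},{"gripper":100,"travel":[0,-0.038,0],"twist":0}]'
python3 -m handwheel '[{"gripper":100,"travel":[0,-0.038,0],"twist":0},{"gripper":100,"travel":[0,-0.038,0],"twist":0},{"gripper":100,"travel":[0.01,-0.036,0],"twist":0},{"gripper":100,"travel":[0.025,-0.03,0],"twist":0},{"gripper":100,"travel":[0.036,0,0],"twist":0}]'
python3 -m handwheel '[{"gripper":100,"travel":[0.036,0,0],"twist":0},{"gripper":100,"travel":[0.036,0,0],"twist":-0.12},{"gripper":100,"travel":[0,0,0.01],"twist":-0.12},{"gripper":100,"travel":[0,0,0.01],"twist":-0.12},{"gripper":100,"travel":[0,0,0.01],"twist":-0.12}]' >/dev/null
python3 -m handwheel '[{"gripper":100,"travel":[0,0,0.015],"twist":-0.12},{"gripper":100,"travel":[0,0,0.015],"twist":-0.12},{"gripper":100,"travel":[0,0,0.01],"twist":-0.12},{"gripper":100,"travel":[0,0,0.01],"twist":-0.12},{"gripper":100,"travel":[0,0,0.01],"twist":-0.12}]' >/dev/null
python3 -m handwheel '[{"gripper":100,"travel":[0,0,0.01],"twist":-0.12},{"gripper":100,"travel":[0,0,0.01],"twist":-0.12},{"gripper":100,"travel":[0,0,0.01],"twist":-0.12},{"gripper":100,"travel":[0,0,0],"twist":-0.13},{"gripper":100,"travel":[0,0,0],"twist":0}]'
python3 - <<'E'
from h import *
np.set_printoptions(precision=4,suppress=True)
f=env.grab_frame("wrist")
print([(x["uv"],x["confidence"],at_z(f,x["uv"],6)) for x in env.pinpoint("wrist","cup1")])
to(489,285,225,-173.8)
E
```

```text
time_s: 39.83
ee_pos: [634.6, 202.9, 388.5]
ee_rot: [-179.3, 0.1, 96.1]
force: [0.5, 0.0, -0.4]
gripper_width: 45.9
time_s: 40.25
ee_pos: [607.4, 146.6, 453.0]
ee_rot: [179.8, 0.1, 95.9]
force: [0.4, -0.1, 0.0]
gripper_width: 79.2
time_s: 40.67
ee_pos: [449.4, 202.7, 455.1]
ee_rot: [-179.8, 0.1, 96.0]
force: [-0.3, -1.0, 0.7]
gripper_width: 91.6
time_s: 41.92
ee_pos: [446.5, 276.3, 333.9]
ee_rot: [-180.0, -0.1, -174.1]
force: [-0.8, -0.2, 1.1]
gripper_width: 91.3
[([328.0, 274.5], 0.89, array([485.3192, 283.7933,   6.    ]))]
now [446.7 276.4 334.8] [ 179.98    0.02 -174.37] travel [-0.0429  0.0044  0.1098] rows 3.0 twist -0.01 rows 1.0
```

```bash
python3 -m handwheel '[{"gripper":100,"travel":[-0.0215,0.002,0],"twist":-0.01},{"gripper":100,"travel":[-0.0215,0.002,0],"twist":0},{"gripper":100,"travel":[0,0,0.037],"twist":0},{"gripper":100,"travel":[0,0,0.037],"twist":0},{"gripper":100,"travel":[0,0,0.0355],"twist":0}]'
python3 -m handwheel '[{"gripper":40,"travel":[0,0,0],"twist":0},{"gripper":40,"travel":[0,0,0],"twist":0},{"gripper":40,"travel":[0,0,0],"twist":0},{"gripper":40,"travel":[0,0,0],"twist":0},{"gripper":40,"travel":[0,0,0],"twist":0}]' 25
python3 -m handwheel '[{"gripper":40,"travel":[0,0,-0.02],"twist":0},{"gripper":40,"travel":[0,0,-0.035],"twist":0},{"gripper":40,"travel":[0,0,-0.035],"twist":0},{"gripper":40,"travel":[0,0,-0.035],"twist":0},{"gripper":40,"travel":[0,0,0],"twist":0}]'
for i in 1 2; do python3 -m handwheel '[{"gripper":40,"travel":[0.007,-0.036,0],"twist":0},{"gripper":40,"travel":[0.007,-0.036,0],"twist":0},{"gripper":40,"travel":[0.007,-0.036,0],"twist":0},{"gripper":40,"travel":[0.007,-0.036,0],"twist":0},{"gripper":40,"travel":[0.007,-0.036,0],"twist":0}]' >/dev/null; done
python3 -m handwheel '[{"gripper":40,"travel":[0.007,-0.036,0],"twist":0},{"gripper":40,"travel":[0.007,-0.036,0],"twist":0},{"gripper":40,"travel":[0.007,-0.036,0],"twist":0},{"gripper":40,"travel":[0,0,0],"twist":0.1225},{"gripper":40,"travel":[0,0,0],"twist":0.1225}]'
for i in 1 2; do python3 -m handwheel '[{"gripper":40,"travel":[0,0,0],"twist":0.1225},{"gripper":40,"travel":[0,0,0],"twist":0.1225},{"gripper":40,"travel":[0,0,0],"twist":0.1225},{"gripper":40,"travel":[0,0,0],"twist":0.1225},{"gripper":40,"travel":[0,0,0],"twist":0.1225}]'; done
python3 -m handwheel '[{"gripper":40,"travel":[0,0,0],"twist":0.1225},{"gripper":40,"travel":[0,0,0],"twist":0},{"gripper":40,"travel":[0,0,0],"twist":0}]'
python3 - <<'E'
from h import *
np.set_printoptions(precision=4,suppress=True)
f=env.grab_frame("wrist")
print([(x["uv"],x["confidence"]) for x in env.pinpoint("wrist","fruit1")])
to(513.1,-309.6,330,95)
E
```

```text
time_s: 42.43
ee_pos: [489.5, 284.9, 224.8]
ee_rot: [179.9, 0.2, -173.8]
force: [0.3, -0.7, 0.0]
gripper_width: 91.2
time_s: 42.85
ee_pos: [489.8, 285.2, 227.8]
ee_rot: [179.9, 0.3, -173.7]
force: [0.2, 0.3, 3.1]
gripper_width: 65.3
time_s: 43.27
ee_pos: [490.2, 285.4, 359.1]
ee_rot: [179.6, 0.9, -173.7]
force: [1.1, -0.7, -1.0]
gripper_width: 65.7
time_s: 44.52
ee_pos: [449.8, -192.6, 350.8]
ee_rot: [-180.0, 0.1, 171.7]
force: [-0.3, 0.7, -0.6]
gripper_width: 65.7
time_s: 44.93
ee_pos: [450.1, -190.4, 350.9]
ee_rot: [180.0, 0.1, 136.9]
force: [0.5, 0.5, -1.3]
gripper_width: 65.6
time_s: 45.35
ee_pos: [450.1, -190.4, 350.9]
ee_rot: [179.9, 0.0, 101.8]
force: [0.9, 0.1, -1.4]
gripper_width: 65.7
time_s: 45.6
ee_pos: [450.2, -190.4, 350.7]
ee_rot: [179.9, 0.0, 95.3]
force: [-1.2, 0.6, -2.6]
gripper_width: 65.9
[([337.8, 296.0], 0.79), ([387.4, 265.2], 0.75)]
now [ 450.3 -190.5  350.5] [179.97   0.01  95.26] travel [-0.1244  0.0516  0.0205] rows 4.0 twist 0.004 rows 1.0
```

Run:
```python
from h import *
np.set_printoptions(precision=1,suppress=True)
t=env.grab_frame("top")
a=np.radians(5);Rm=np.array([[np.cos(a),-np.sin(a)],[np.sin(a),np.cos(a)]])
for n,c in [("lid top far-left",(92,92)),("lid top far-right",(596,65)),("catch front",(350,112)),("lid inner top mid",(345,88)),("catch panel bottom",(345,122))]:
    for z in (250,256): print(n,z,Rm.T@(at_z(t,(380+c[0]/4,190+c[1]/4),z)[:2]-[531,-308]))
```

```text
lid top far-left 250 [ 92.2 139.3]
lid top far-left 256 [ 91.5 140.2]
lid top far-right 250 [  91.1 -143.5]
lid top far-right 256 [  90.4 -141.3]
catch front 250 [72.8 -2.8]
catch front 256 [72.2 -1.3]
lid inner top mid 250 [86.3 -1.1]
lid inner top mid 256 [85.6  0.4]
catch panel bottom 250 [67.5  0.4]
catch panel bottom 256 [66.9  2. ]
```

```bash
for i in 1 2; do python3 -m handwheel '[{"gripper":40,"travel":[0,0,0],"twist":-0.1205},{"gripper":40,"travel":[0,0,0],"twist":-0.1205},{"gripper":40,"travel":[0,0,0],"twist":-0.1205},{"gripper":40,"travel":[0,0,0],"twist":-0.1205},{"gripper":40,"travel":[0,0,0],"twist":-0.1205}]'>/dev/null; done
python3 -m handwheel '[{"gripper":40,"travel":[0,0,0],"twist":-0.1205},{"gripper":40,"travel":[0,0,0],"twist":-0.1205},{"gripper":40,"travel":[0,0,0],"twist":-0.1205},{"gripper":40,"travel":[0,0,0],"twist":0},{"gripper":40,"travel":[0,0,0],"twist":0}]'
python3 - <<'E'
from h import *
np.set_printoptions(precision=4,suppress=True)
to(526,-308.4,330,-175)
E
```

```text
time_s: 47.0
ee_pos: [450.4, -190.5, 350.2]
ee_rot: [180.0, 0.0, -175.2]
force: [-0.1, 0.2, -1.9]
gripper_width: 65.7
now [ 450.4 -190.5  350.2] [ 180.      0.01 -175.25] travel [-0.0656 -0.1237  0.0202] rows 4.0 twist -0.004 rows 1.0
```

```bash
python3 -m handwheel '[{"gripper":40,"travel":[-0.0164,-0.031,0],"twist":-0.004},{"gripper":40,"travel":[-0.0164,-0.031,0],"twist":0},{"gripper":40,"travel":[-0.0164,-0.031,0],"twist":0},{"gripper":40,"travel":[-0.0164,-0.031,0],"twist":0},{"gripper":40,"travel":[0,0,0.01],"twist":0}]'
python3 -m handwheel '[{"gripper":40,"travel":[0,0,0.03],"twist":0},{"gripper":40,"travel":[0,0,0.03],"twist":0},{"gripper":40,"travel":[0,0,0.03],"twist":0},{"gripper":40,"travel":[0,0,0.01],"twist":0},{"gripper":40,"travel":[0,0,0],"twist":0}]'
python3 -m handwheel '[{"gripper":40,"travel":[0,0,0.002],"twist":0},{"gripper":40,"travel":[0,0,0.002],"twist":0},{"gripper":40,"travel":[0,0,0.002],"twist":0},{"gripper":40,"travel":[0,0,0],"twist":0},{"gripper":40,"travel":[0,0,0],"twist":0}]'
```

```text
time_s: 47.42
ee_pos: [530.0, -313.2, 341.5]
ee_rot: [-179.6, 0.4, -175.1]
force: [1.2, -0.8, -1.3]
gripper_width: 65.6
time_s: 47.83
ee_pos: [525.8, -307.7, 237.1]
ee_rot: [179.8, -0.3, -175.0]
force: [-0.8, -0.9, -2.0]
gripper_width: 66.1
time_s: 48.25
ee_pos: [526.9, -308.3, 235.1]
ee_rot: [-179.9, 0.1, -174.9]
force: [-0.4, 0.4, -1.3]
gripper_width: 65.9
```

```bash
python3 -m handwheel '[{"gripper":40,"travel":[0,0,0.002],"twist":0},{"gripper":40,"travel":[0,0,0.002],"twist":0},{"gripper":40,"travel":[0,0,0.001],"twist":0},{"gripper":40,"travel":[0,0,0],"twist":0},{"gripper":40,"travel":[0,0,0],"twist":0}]'
python3 -m handwheel '[{"gripper":40,"travel":[0,0,0.001],"twist":0},{"gripper":40,"travel":[0,0,0.0005],"twist":0},{"gripper":40,"travel":[0,0,0],"twist":0},{"gripper":40,"travel":[0,0,0],"twist":0}]'
```

```text
time_s: 48.67
ee_pos: [526.7, -308.3, 229.0]
ee_rot: [180.0, -0.0, -174.9]
force: [-0.6, 0.3, -1.7]
gripper_width: 65.4
time_s: 49.0
ee_pos: [526.6, -308.3, 228.8]
ee_rot: [-180.0, 0.0, -174.9]
force: [-2.3, 1.1, 6.2]
gripper_width: 65.8
```

```bash
python3 -m handwheel '[{"gripper":77,"travel":[0,0,0],"twist":0},{"gripper":77,"travel":[0,0,0],"twist":0},{"gripper":77,"travel":[0,0,0],"twist":0},{"gripper":77,"travel":[0,0,-0.01],"twist":0},{"gripper":77,"travel":[0,0,-0.03],"twist":0}]'
python3 -m handwheel '[{"gripper":77,"travel":[0,0,-0.035],"twist":0},{"gripper":77,"travel":[0,0,-0.035],"twist":0},{"gripper":100,"travel":[0,0.035,0],"twist":0},{"gripper":100,"travel":[0,0.036,0],"twist":0},{"gripper":100,"travel":[0,0.036,0],"twist":0}]'
python3 -m handwheel '[{"gripper":100,"travel":[-0.01,0.036,0],"twist":0},{"gripper":100,"travel":[-0.01,0.036,0],"twist":0},{"gripper":100,"travel":[-0.01,0.036,0],"twist":0},{"gripper":100,"travel":[-0.01,0.036,0],"twist":0},{"gripper":100,"travel":[-0.01,0.036,0],"twist":0}]'
python3 -m handwheel '[{"gripper":100,"travel":[-0.01,0.032,0],"twist":-0.02},{"gripper":100,"travel":[-0.007,0,0],"twist":0},{"gripper":100,"travel":[0,0,0],"twist":0},{"gripper":100,"travel":[0,0,0],"twist":0}]'
python3 - <<'E'
from h import *
np.set_printoptions(precision=4,suppress=True)
f=cups("wrist",n=4)
cups("top",n=4);
to(565,16,219,-173.8)
E
```

```text
time_s: 49.42
ee_pos: [525.6, -307.6, 264.2]
ee_rot: [179.7, -0.4, -174.9]
force: [0.3, -0.1, -0.6]
gripper_width: 70.1
time_s: 49.83
ee_pos: [516.9, -201.0, 339.1]
ee_rot: [-180.0, 0.1, -175.0]
force: [0.1, 0.3, 0.2]
gripper_width: 87.3
time_s: 50.25
ee_pos: [550.9, -16.2, 338.5]
ee_rot: [-180.0, 0.1, -174.9]
force: [0.7, 0.3, 0.5]
gripper_width: 90.9
time_s: 50.58
ee_pos: [565.1, 15.4, 337.9]
ee_rot: [-180.0, -0.0, -173.7]
force: [-1.1, 0.3, -0.3]
gripper_width: 91.0
wrist origin [327. 230.] 0.85 [565.6  17.7   0. ]
top origin [449. 257.] 0.97 [ 531.6 -319.3    0. ]
top origin [408. 268.] 0.64 [ 498.8 -210.5    0. ]
top origin [194. 217.] 0.56 [617.6 353.5   0. ]
top origin [321. 241.] 0.42 [564.4  18.4   0. ]
now [564.7  14.3 337.7] [-180.     -0.02 -173.86] travel [-0.0006  0.0017  0.1187] rows 4.0 twist -0.001 rows 1.0
```

```bash
python3 -m handwheel '[{"gripper":100,"travel":[0,0.002,0.03],"twist":0},{"gripper":100,"travel":[0,0,0.03],"twist":0},{"gripper":100,"travel":[0,0,0.03],"twist":0},{"gripper":100,"travel":[0,0,0.0285],"twist":0},{"gripper":100,"travel":[0,0,0],"twist":0}]'
python3 -m handwheel '[{"gripper":40,"travel":[0,0,0],"twist":0},{"gripper":40,"travel":[0,0,0],"twist":0},{"gripper":40,"travel":[0,0,0],"twist":0},{"gripper":40,"travel":[0,0,0],"twist":0},{"gripper":40,"travel":[0,0,0],"twist":0}]' 25
python3 -m handwheel '[{"gripper":40,"travel":[0,0,-0.02],"twist":0},{"gripper":40,"travel":[0,0,-0.035],"twist":0},{"gripper":40,"travel":[0,0,-0.035],"twist":0},{"gripper":40,"travel":[0,0,0],"twist":0},{"gripper":40,"travel":[0,0,0],"twist":0}]'
python3 - <<'E'
from h import *
np.set_printoptions(precision=4,suppress=True)
to(450,150,310,-173.8);to(482,284,310,-173.8)
E
```

```text
time_s: 51.2
ee_pos: [562.4, 16.5, 214.3]
ee_rot: [179.9, -0.6, -173.8]
force: [-1.3, -0.3, -0.9]
gripper_width: 91.5
time_s: 51.62
ee_pos: [565.4, 17.4, 221.0]
ee_rot: [-180.0, 0.2, -173.7]
force: [-1.0, -0.4, 5.3]
gripper_width: 64.4
time_s: 52.03
ee_pos: [565.1, 17.6, 311.8]
ee_rot: [-180.0, 0.3, -173.7]
force: [0.2, 0.8, -1.5]
gripper_width: 64.5
now [565.1  17.6 311.8] [-179.98    0.33 -173.74] travel [0.1    0.1442 0.0011] rows 4.0 twist 0.001 rows 1.0
now [565.1  17.6 311.8] [-179.98    0.33 -173.74] travel [0.0536 0.2739 0.0013] rows 8.0 twist 0.001 rows 1.0
```

```bash
python3 -m handwheel '[{"gripper":40,"travel":[0.027,0.03,0],"twist":0},{"gripper":40,"travel":[0.0266,0.03,0],"twist":0},{"gripper":40,"travel":[0,0.0357,0],"twist":0},{"gripper":40,"travel":[0,0.0357,0],"twist":0},{"gripper":40,"travel":[0,0.0357,0],"twist":0}]'
python3 -m handwheel '[{"gripper":40,"travel":[0,0.0357,0],"twist":0},{"gripper":40,"travel":[0,0.0357,0],"twist":0},{"gripper":40,"travel":[0,0.0357,0],"twist":0},{"gripper":40,"travel":[0,0,0],"twist":0},{"gripper":40,"travel":[0,0,0],"twist":0}]'
python3 -m handwheel '[{"gripper":40,"travel":[0,0,0],"twist":0},{"gripper":40,"travel":[0,0,0],"twist":0}]'
python3 - <<'E'
from h import *
np.set_printoptions(precision=1,suppress=True)
f=env.grab_frame("wrist");save(f,"w9")
s=env.state();print(s["ee_pos"],s["gripper_width"])
for x in env.pinpoint("wrist","cup1")[:1]: print(x["uv"],at_z(f,x["uv"],s["ee_pos"][2]-219.5))
np.set_printoptions(precision=4,suppress=True)
to(482,284,226,-173.8)
E
```

```text
time_s: 52.45
ee_pos: [491.8, 178.8, 308.0]
ee_rot: [-180.0, -0.2, -173.8]
force: [1.0, -0.0, -2.9]
gripper_width: 64.3
time_s: 52.87
ee_pos: [480.7, 285.6, 307.6]
ee_rot: [-179.9, -0.2, -173.5]
force: [-0.3, -0.2, -2.8]
gripper_width: 64.5
time_s: 53.03
ee_pos: [481.4, 283.2, 308.4]
ee_rot: [-179.9, -0.1, -173.8]
force: [0.1, 0.1, -2.2]
gripper_width: 64.3
[481.6 283.  308.6] 64.70826266465723
[325.7, 277.6] [479.6 283.5  89.1]
now [481.7 283.  308.9] [-179.97   -0.05 -173.84] travel [-0.0004  0.001   0.0829] rows 3.0 twist -0.001 rows 1.0
```

View pics/w9.png

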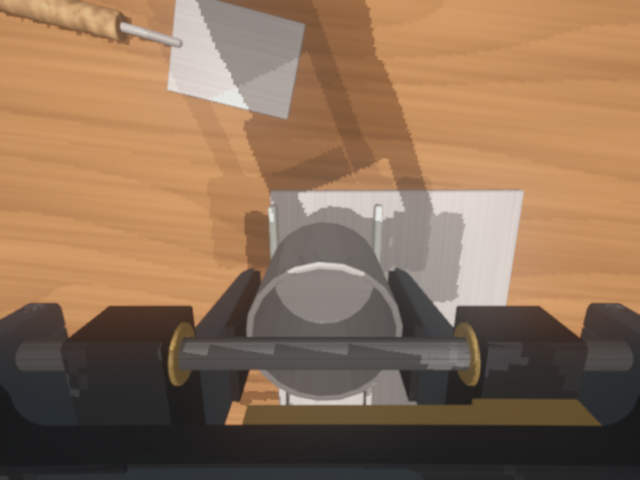

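```bash
python3 -m handwheel '[{"gripper":40,"travel":[0,0.0005,0.026],"twist":0},{"gripper":40,"travel":[0,0,0.026],"twist":0},{"gripper":40,"travel":[0,0,0.025],"twist":0},{"gripper":40,"travel":[-0.003,0,0],"twist":0},{"gripper":40,"travel":[-0.002,0,0],"twist":0}]'
python3 -m handwheel '[{"gripper":40,"travel":[-0.002,0,0.002],"twist":0},{"gripper":40,"travel":[0,0,0.002],"twist":0},{"gripper":40,"travel":[0,0,0.001],"twist":0},{"gripper":40,"travel":[0,0,0],"twist":0},{"gripper":40,"travel":[0,0,0],"twist":0}]'
python3 -m handwheel '[{"gripper":40,"travel":[0,0,0.001],"twist":0},{"gripper":40,"travel":[0,0,0.001],"twist":0},{"gripper":40,"travel":[0,0,0],"twist":0},{"gripper":40,"travel":[0,0,0],"twist":0}]'
```

```text
time_s: 53.55
ee_pos: [486.9, 284.5, 231.7]
ee_rot: [-179.9, -0.1, -173.8]
force: [0.3, 0.2, -0.6]
gripper_width: 64.8
time_s: 53.97
ee_pos: [488.5, 285.6, 227.7]
ee_rot: [180.0, 0.0, -173.7]
force: [0.3, -0.0, -1.6]
gripper_width: 64.9
time_s: 54.3
ee_pos: [488.6, 285.7, 226.9]
ee_rot: [180.0, 0.1, -173.7]
force: [-1.9, -0.4, 7.5]
gripper_width: 64.1
```

Seated. Release and go back to the shutter pin, as for the second cup.

```bash
python3 -m handwheel '[{"gripper":88,"travel":[0,0,0],"twist":0},{"gripper":88,"travel":[0,0,0],"twist":0},{"gripper":88,"travel":[0,0,0],"twist":0},{"gripper":88,"travel":[0,0,0],"twist":0},{"gripper":88,"travel":[0,0,-0.03],"twist":0}]'
python3 -m handwheel '[{"gripper":88,"travel":[0,0,-0.035],"twist":0},{"gripper":88,"travel":[0,0,-0.035],"twist":0},{"gripper":88,"travel":[0.035,0,0],"twist":0},{"gripper":88,"travel":[0.015,0,0],"twist":0},{"gripper":100,"travel":[0,0,-0.01],"twist":0.121}]'
for i in 1 2; do python3 -m handwheel '[{"gripper":100,"travel":[0,0,-0.01],"twist":0.121},{"gripper":100,"travel":[0,0,-0.01],"twist":0.121},{"gripper":100,"travel":[0,0,-0.01],"twist":0.121},{"gripper":100,"travel":[0,0,-0.01],"twist":0.121},{"gripper":100,"travel":[0,0,-0.01],"twist":0.121}]' >/dev/null; done
python3 -m handwheel '[{"gripper":100,"travel":[0,0,-0.01],"twist":0.121},{"gripper":100,"travel":[0,0,-0.01],"twist":0.12},{"gripper":100,"travel":[-0.0375,0,0],"twist":0},{"gripper":100,"travel":[-0.0375,0,0],"twist":0},{"gripper":100,"travel":[-0.0375,0,0],"twist":0}]'
python3 -m handwheel '[{"gripper":100,"travel":[-0.0375,0,0],"twist":0},{"gripper":100,"travel":[0,0.036,0],"twist":0},{"gripper":100,"travel":[0,0.036,0],"twist":0},{"gripper":100,"travel":[0,0.036,0],"twist":0},{"gripper":100,"travel":[0,0.036,0],"twist":0}]'
python3 -m handwheel '[{"gripper":100,"travel":[0,0.036,0],"twist":0},{"gripper":50,"travel":[0,0,0],"twist":0},{"gripper":50,"travel":[0,0,0],"twist":0},{"gripper":50,"travel":[0,0,0],"twist":0}]'
python3 - <<'E'
from h import *
np.set_printoptions(precision=4,suppress=True)
f=env.grab_frame("wrist")
print([(x["uv"],x["confidence"],at_z(f,x["uv"],192)) for x in env.pinpoint("wrist","shutter_grip")])
print([(x["uv"],x["confidence"],at_z(f,x["uv"],6)) for x in env.pinpoint("wrist","cup1")])
to(635,199.8,365,96.2)
E
```

```text
time_s: 54.72
ee_pos: [486.9, 284.6, 250.5]
ee_rot: [-179.7, -0.6, -173.7]
force: [-1.1, -0.3, -0.4]
gripper_width: 80.1
time_s: 55.13
ee_pos: [435.5, 279.1, 334.1]
ee_rot: [-179.8, -0.3, 179.3]
force: [-0.1, -0.2, -1.2]
gripper_width: 84.3
time_s: 56.38
ee_pos: [450.8, 167.4, 455.0]
ee_rot: [180.0, 0.0, 96.3]
force: [1.5, -0.7, 0.8]
gripper_width: 91.5
time_s: 56.8
ee_pos: [599.5, 146.0, 455.1]
ee_rot: [180.0, -0.0, 96.1]
force: [0.2, -0.1, -0.8]
gripper_width: 91.0
time_s: 57.13
ee_pos: [633.7, 150.3, 454.4]
ee_rot: [-179.9, 0.0, 96.2]
force: [-0.2, -0.6, -0.9]
gripper_width: 74.0
[]
[([206.6, 69.8], 0.68, array([489.5365, 284.1306,   6.    ]))]
now [632.8 150.3 455.9] [179.98  -0.01  96.21] travel [0.0489 0.0075 0.0909] rows 3.0 twist 0.0 rows 1.0
```

```bash
python3 -m handwheel '[{"gripper":50,"travel":[0.0245,0.0035,0],"twist":0},{"gripper":50,"travel":[0.0245,0.0035,0],"twist":0},{"gripper":50,"travel":[0,0,0.03],"twist":0},{"gripper":50,"travel":[0,0,0.03],"twist":0},{"gripper":50,"travel":[0,0,0.030],"twist":0}]'
python3 -m handwheel '[{"gripper":5,"travel":[0,0,0],"twist":0},{"gripper":5,"travel":[0,0,0],"twist":0},{"gripper":5,"travel":[0,0,0],"twist":0},{"gripper":5,"travel":[0,0,0],"twist":0},{"gripper":5,"travel":[0,0,0],"twist":0}]' 30
python3 -m handwheel '[{"gripper":5,"travel":[0,0,0],"twist":0},{"gripper":5,"travel":[0,0,0],"twist":0},{"gripper":5,"travel":[0,0,0],"twist":0},{"gripper":5,"travel":[0,0,0],"twist":0}]'
python3 -m handwheel '[{"gripper":5,"travel":[-0.01,0,0],"twist":0},{"gripper":5,"travel":[-0.01,0,0],"twist":0},{"gripper":5,"travel":[-0.01,0,0],"twist":0},{"gripper":5,"travel":[-0.01,0,0],"twist":0},{"gripper":5,"travel":[-0.01,0,0],"twist":0}]'
python3 -m handwheel '[{"gripper":5,"travel":[-0.006,0,0],"twist":0},{"gripper":5,"travel":[0,0,0],"twist":0},{"gripper":5,"travel":[0,0,0],"twist":0},{"gripper":5,"travel":[0,0,0],"twist":0},{"gripper":5,"travel":[0,0,0],"twist":0}]'
for i in 1 2; do python3 -m handwheel '[{"gripper":5,"travel":[0,0,0],"twist":0},{"gripper":5,"travel":[0,0,0],"twist":0},{"gripper":5,"travel":[0,0,0],"twist":0},{"gripper":5,"travel":[0,0,0],"twist":0},{"gripper":5,"travel":[0,0,0],"twist":0}]'; done
python3 - <<'E'
from h import *
f=env.grab_frame("wrist")
print([(x["uv"],x["confidence"],at_z(f,x["uv"],31)) for x in env.pinpoint("wrist","fruit1")])
E
```

```text
time_s: 57.7
ee_pos: [634.4, 200.3, 365.7]
ee_rot: [179.8, -0.0, 96.3]
force: [0.5, -0.1, -0.5]
gripper_width: 45.9
time_s: 58.12
ee_pos: [635.4, 199.7, 367.8]
ee_rot: [179.9, -0.0, 96.2]
force: [-2.0, -1.0, 7.5]
gripper_width: 15.4
time_s: 58.45
ee_pos: [635.4, 199.8, 367.8]
ee_rot: [179.9, -0.0, 96.2]
force: [-2.3, -0.1, 6.4]
gripper_width: 15.2
time_s: 58.87
ee_pos: [640.8, 150.4, 367.8]
ee_rot: [179.8, -0.1, 96.2]
force: [-2.7, 2.5, 6.2]
gripper_width: 15.4
time_s: 59.28
ee_pos: [641.5, 144.1, 367.8]
ee_rot: [179.8, -0.0, 96.2]
force: [-2.4, -0.3, 6.6]
gripper_width: 15.1
time_s: 59.7
ee_pos: [641.5, 144.1, 367.8]
ee_rot: [179.8, -0.0, 96.2]
force: [-2.4, 1.1, 6.5]
gripper_width: 15.4
time_s: 60.12
ee_pos: [641.5, 144.1, 367.8]
ee_rot: [179.8, -0.0, 96.2]
force: [-2.4, -0.6, 6.9]
gripper_width: 15.4
[([156.2, 27.3], 0.72, array([495.23039902, 290.07651255,  31.        ]))]
```

```bash
python3 -m handwheel '[{"gripper":5,"travel":[0.01,0,0],"twist":0},{"gripper":5,"travel":[0.01,0,0],"twist":0},{"gripper":5,"travel":[0.01,0,0],"twist":0},{"gripper":5,"travel":[0.01,0,0],"twist":0},{"gripper":5,"travel":[0.01,0,0],"twist":0}]'
python3 -m handwheel '[{"gripper":5,"travel":[0.006,0,0],"twist":0},{"gripper":5,"travel":[0.001,0,0],"twist":0},{"gripper":5,"travel":[0.001,0,0],"twist":0},{"gripper":5,"travel":[0.001,0,0],"twist":0},{"gripper":5,"travel":[0.001,0,0],"twist":0}]'
python3 -m handwheel '[{"gripper":5,"travel":[0,0,0],"twist":0},{"gripper":5,"travel":[0,0,0],"twist":0},{"gripper":5,"travel":[0,0,0],"twist":0}]'
python3 -m handwheel '[{"gripper":60,"travel":[0,0,0],"twist":0},{"gripper":60,"travel":[0,0,0],"twist":0},{"gripper":60,"travel":[0,0,0],"twist":0},{"gripper":60,"travel":[0,0,0],"twist":0},{"gripper":100,"travel":[0,0,-0.03],"twist":0}]'
python3 -m handwheel '[{"gripper":100,"travel":[0,0,-0.03],"twist":0},{"gripper":100,"travel":[0,0,-0.03],"twist":0},{"gripper":100,"travel":[-0.025,0,0],"twist":0},{"gripper":100,"travel":[-0.025,0,0],"twist":0},{"gripper":100,"travel":[0,-0.038,0],"twist":0}]'
python3 -m handwheel '[{"gripper":100,"travel":[0,-0.038,0],"twist":0},{"gripper":100,"travel":[0,-0.038,0],"twist":0},{"gripper":100,"travel":[0.01,-0.036,0],"twist":0},{"gripper":100,"travel":[0.025,-0.03,0],"twist":0},{"gripper":100,"travel":[0.036,0,0],"twist":0}]'
python3 -m handwheel '[{"gripper":100,"travel":[0.036,0,0],"twist":0},{"gripper":100,"travel":[0.036,0,0],"twist":-0.12},{"gripper":100,"travel":[0,0,0.01],"twist":-0.12},{"gripper":100,"travel":[0,0,0.01],"twist":-0.12},{"gripper":100,"travel":[0,0,0.01],"twist":-0.12}]' >/dev/null
python3 -m handwheel '[{"gripper":100,"travel":[0,0,0.015],"twist":-0.12},{"gripper":100,"travel":[0,0,0.015],"twist":-0.12},{"gripper":100,"travel":[0,0,0.01],"twist":-0.12},{"gripper":100,"travel":[0,0,0.01],"twist":-0.12},{"gripper":100,"travel":[0,0,0.01],"twist":-0.12}]' >/dev/null
python3 -m handwheel '[{"gripper":100,"travel":[0,0,0.01],"twist":-0.12},{"gripper":100,"travel":[0,0,0.01],"twist":-0.12},{"gripper":100,"travel":[0,0,0.01],"twist":-0.12},{"gripper":100,"travel":[0,0,0],"twist":-0.13},{"gripper":100,"travel":[0,0,0],"twist":0}]'
python3 - <<'E'
from h import *
np.set_printoptions(precision=4,suppress=True)
f=env.grab_frame("wrist")
print([(x["uv"],x["confidence"],at_z(f,x["uv"],6)) for x in env.pinpoint("wrist","cup1")])
to(489,285,225,-173.8)
E
```

```text
time_s: 60.63
ee_pos: [636.1, 193.5, 367.9]
ee_rot: [179.9, 0.1, 96.2]
force: [-2.7, -4.2, 6.4]
gripper_width: 15.6
time_s: 61.05
ee_pos: [635.3, 201.3, 367.9]
ee_rot: [179.9, 0.4, 96.2]
force: [-1.6, -12.5, 8.3]
gripper_width: 15.5
time_s: 61.3
ee_pos: [635.3, 201.1, 367.8]
ee_rot: [179.9, 0.4, 96.2]
force: [-1.9, -9.4, 7.5]
gripper_width: 15.4
time_s: 61.72
ee_pos: [634.3, 203.8, 389.0]
ee_rot: [-179.3, 0.1, 96.2]
force: [0.0, -0.8, -1.5]
gripper_width: 45.7
time_s: 62.13
ee_pos: [607.1, 147.5, 453.5]
ee_rot: [179.8, 0.1, 96.0]
force: [-0.7, 0.8, 0.2]
gripper_width: 78.9
time_s: 62.55
ee_pos: [449.0, 203.5, 455.6]
ee_rot: [-179.8, 0.1, 96.1]
force: [1.5, -0.8, -0.7]
gripper_width: 91.6
time_s: 63.8
ee_pos: [446.1, 277.1, 334.5]
ee_rot: [-180.0, -0.1, -174.0]
force: [-0.4, -0.3, 0.9]
gripper_width: 91.5
[([328.8, 278.9], 0.96, array([489.3181, 285.851 ,   6.    ]))]
now [446.3 277.2 335.3] [ 179.98    0.02 -174.31] travel [-0.0432  0.0035  0.1103] rows 3.0 twist -0.009 rows 1.0
```

```bash
python3 -m handwheel '[{"gripper":100,"travel":[-0.0215,0.0017,0],"twist":-0.008},{"gripper":100,"travel":[-0.0217,0.0017,0],"twist":0},{"gripper":100,"travel":[0,0,0.037],"twist":0},{"gripper":100,"travel":[0,0,0.037],"twist":0},{"gripper":100,"travel":[0,0,0.036],"twist":0}]'
python3 -m handwheel '[{"gripper":40,"travel":[0,0,0],"twist":0},{"gripper":40,"travel":[0,0,0],"twist":0},{"gripper":40,"travel":[0,0,0],"twist":0},{"gripper":40,"travel":[0,0,0],"twist":0},{"gripper":40,"travel":[0,0,0],"twist":0}]' 25
python3 -m handwheel '[{"gripper":40,"travel":[0,0,-0.02],"twist":0},{"gripper":40,"travel":[0,0,-0.035],"twist":0},{"gripper":40,"travel":[0,0,-0.035],"twist":0},{"gripper":40,"travel":[0,0,-0.035],"twist":0},{"gripper":40,"travel":[0,0,0],"twist":0}]'
for i in 1 2; do python3 -m handwheel '[{"gripper":40,"travel":[0.007,-0.036,0],"twist":0},{"gripper":40,"travel":[0.007,-0.036,0],"twist":0},{"gripper":40,"travel":[0.007,-0.036,0],"twist":0},{"gripper":40,"travel":[0.007,-0.036,0],"twist":0},{"gripper":40,"travel":[0.007,-0.036,0],"twist":0}]' >/dev/null; done
python3 -m handwheel '[{"gripper":40,"travel":[0.007,-0.036,0],"twist":0},{"gripper":40,"travel":[0.007,-0.036,0],"twist":0},{"gripper":40,"travel":[0.007,-0.036,0],"twist":0},{"gripper":40,"travel":[0,0,0],"twist":0.1225},{"gripper":40,"travel":[0,0,0],"twist":0.1225}]'
for i in 1 2; do python3 -m handwheel '[{"gripper":40,"travel":[0,0,0],"twist":0.1225},{"gripper":40,"travel":[0,0,0],"twist":0.1225},{"gripper":40,"travel":[0,0,0],"twist":0.1225},{"gripper":40,"travel":[0,0,0],"twist":0.1225},{"gripper":40,"travel":[0,0,0],"twist":0.1225}]'>/dev/null; done
python3 -m handwheel '[{"gripper":40,"travel":[0,0,0],"twist":0.1225},{"gripper":40,"travel":[0,0,0],"twist":0},{"gripper":40,"travel":[0,0,0],"twist":0}]'
python3 - <<'E'
from h import *
np.set_printoptions(precision=4,suppress=True)
f=env.grab_frame("wrist")
print([(x["uv"],x["confidence"]) for x in env.pinpoint("wrist","fruit1")])
to(520.9,-399.2,330,95)
E
```

```text
time_s: 64.32
ee_pos: [489.4, 285.1, 224.8]
ee_rot: [179.9, 0.2, -173.9]
force: [-0.4, 0.3, -0.7]
gripper_width: 91.2
time_s: 64.73
ee_pos: [489.6, 285.4, 227.9]
ee_rot: [179.9, 0.3, -173.7]
force: [0.2, -0.2, 3.5]
gripper_width: 64.2
time_s: 65.15
ee_pos: [490.0, 285.5, 359.0]
ee_rot: [179.6, 0.9, -173.7]
force: [1.1, 1.2, -3.2]
gripper_width: 64.3
time_s: 66.4
ee_pos: [449.2, -192.4, 350.8]
ee_rot: [-180.0, 0.1, 171.7]
force: [-0.3, 0.4, -1.8]
gripper_width: 64.7
time_s: 67.48
ee_pos: [449.6, -190.2, 350.6]
ee_rot: [179.9, 0.0, 95.2]
force: [0.4, 0.1, -2.3]
gripper_width: 64.9
[([337.5, 294.5], 0.69)]
now [ 449.7 -190.3  350.4] [179.97   0.02  95.2 ] travel [-0.2145  0.052   0.0205] rows 6.0 twist 0.004 rows 1.0
```

```bash
python3 -m handwheel '[{"gripper":40,"travel":[-0.0358,0,0],"twist":0.004},{"gripper":40,"travel":[-0.0358,0,0],"twist":0},{"gripper":40,"travel":[-0.0358,0,0],"twist":0},{"gripper":40,"travel":[-0.0358,0,0],"twist":0},{"gripper":40,"travel":[-0.0358,0,0],"twist":0}]'
python3 -m handwheel '[{"gripper":40,"travel":[-0.0355,0,0],"twist":0},{"gripper":40,"travel":[0,0.026,0],"twist":0},{"gripper":40,"travel":[0,0.026,0],"twist":0},{"gripper":40,"travel":[0,0,0],"twist":0},{"gripper":40,"travel":[0,0,0],"twist":0}]'
python3 - <<'E'
from h import *
np.set_printoptions(precision=4,suppress=True)
s=env.grab_frame("scene");b=s["frame"][230:430,120:360]
cv2.imwrite("pics/s10c.png",cv2.resize(b,None,fx=3,fy=3,interpolation=cv2.INTER_CUBIC)[:,:,::-1])
to(520.9,-399.2,238,95)
E
```

```text
time_s: 68.0
ee_pos: [464.9, -370.3, 350.2]
ee_rot: [180.0, 0.0, 95.0]
force: [0.7, -0.9, -0.7]
gripper_width: 64.4
time_s: 68.42
ee_pos: [520.7, -399.6, 349.4]
ee_rot: [-180.0, -0.0, 95.0]
force: [-0.5, 0.9, -1.7]
gripper_width: 64.4
now [ 519.9 -399.5  349.6] [-179.92   -0.04   94.95] travel [0.0001 0.0012 0.1116] rows 3.0 twist -0.001 rows 1.0
```

View pics/s10c.png

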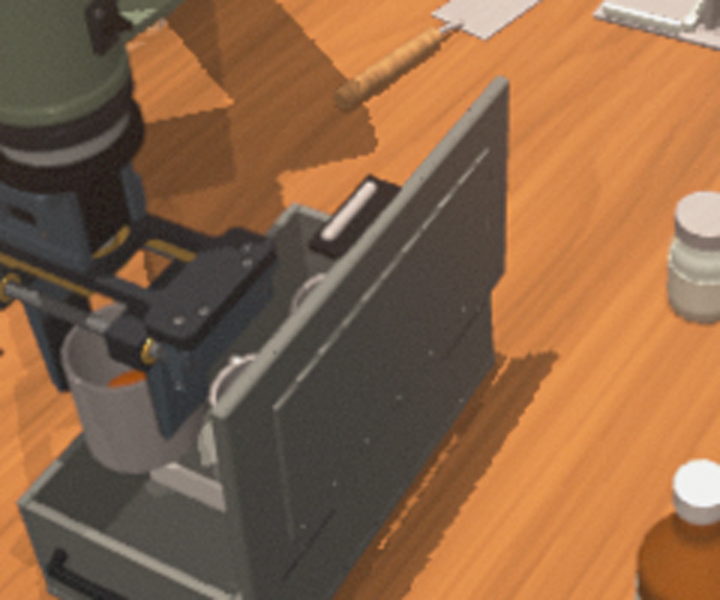

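Third cup with its mandarin hangs over the empty near bay, and the two packed cups stand behind it. I'll lower it.

```bash
python3 -m handwheel '[{"gripper":40,"travel":[0,0,0.03],"twist":0},{"gripper":40,"travel":[0,0,0.03],"twist":0},{"gripper":40,"travel":[0,0,0.03],"twist":0},{"gripper":40,"travel":[0,0,0.02],"twist":0},{"gripper":40,"travel":[0,0,0],"twist":0}]'
python3 -m handwheel '[{"gripper":40,"travel":[0,0,0.002],"twist":0},{"gripper":40,"travel":[0,0,0.002],"twist":0},{"gripper":40,"travel":[0,0,0.002],"twist":0},{"gripper":40,"travel":[0,0,0],"twist":0},{"gripper":40,"travel":[0,0,0],"twist":0}]'
python3 -m handwheel '[{"gripper":40,"travel":[0,0,0.001],"twist":0},{"gripper":40,"travel":[0,0,0.001],"twist":0},{"gripper":40,"travel":[0,0,0],"twist":0},{"gripper":40,"travel":[0,0,0],"twist":0}]'
```

```text
time_s: 68.88
ee_pos: [517.6, -398.4, 235.4]
ee_rot: [-179.5, -0.4, 94.9]
force: [-0.3, 0.6, -2.4]
gripper_width: 64.6
time_s: 69.3
ee_pos: [520.0, -399.8, 235.3]
ee_rot: [179.9, 0.1, 94.9]
force: [-0.7, 0.3, -0.8]
gripper_width: 64.6
time_s: 69.63
ee_pos: [519.9, -399.7, 232.1]
ee_rot: [-180.0, -0.0, 94.8]
force: [-0.1, 0.2, -1.4]
gripper_width: 64.6
```

```bash
python3 -m handwheel '[{"gripper":40,"travel":[0,0,0.001],"twist":0},{"gripper":40,"travel":[0,0,0.001],"twist":0},{"gripper":40,"travel":[0,0,0.001],"twist":0},{"gripper":40,"travel":[0,0,0],"twist":0},{"gripper":40,"travel":[0,0,0],"twist":0}]'
python3 -m handwheel '[{"gripper":40,"travel":[0,0,0.001],"twist":0},{"gripper":40,"travel":[0,0,0.0005],"twist":0},{"gripper":40,"travel":[0,0,0],"twist":0},{"gripper":40,"travel":[0,0,0],"twist":0}]'
```

```text
time_s: 70.05
ee_pos: [519.9, -399.7, 229.0]
ee_rot: [180.0, -0.0, 94.8]
force: [0.4, -0.2, -2.6]
gripper_width: 64.5
time_s: 70.38
ee_pos: [519.8, -399.6, 228.9]
ee_rot: [180.0, 0.0, 94.8]
force: [-1.5, 2.3, 6.0]
gripper_width: 64.7
```

```bash
python3 -m handwheel '[{"gripper":77,"travel":[0,0,0],"twist":0},{"gripper":77,"travel":[0,0,0],"twist":0},{"gripper":77,"travel":[0,0,0],"twist":0},{"gripper":77,"travel":[0,0,-0.01],"twist":0},{"gripper":77,"travel":[0,0,-0.03],"twist":0}]'
python3 -m handwheel '[{"gripper":77,"travel":[0,0,-0.035],"twist":0},{"gripper":77,"travel":[0,0,-0.035],"twist":0},{"gripper":77,"travel":[0,0,-0.035],"twist":0},{"gripper":0,"travel":[0,0,-0.035],"twist":0},{"gripper":0,"travel":[0,0,-0.035],"twist":0}]'
python3 -m handwheel '[{"gripper":0,"travel":[0,0,-0.03],"twist":0},{"gripper":0,"travel":[0,0,0],"twist":-0.121},{"gripper":0,"travel":[0,0,0],"twist":-0.121},{"gripper":0,"travel":[0,0,0],"twist":-0.121},{"gripper":0,"travel":[0,0,0],"twist":-0.121}]' 20
python3 -m handwheel '[{"gripper":0,"travel":[0,0,0],"twist":-0.121},{"gripper":0,"travel":[0,0,0],"twist":-0.121},{"gripper":0,"travel":[0,0,0],"twist":-0.121},{"gripper":0,"travel":[0,0,0],"twist":-0.121},{"gripper":0,"travel":[0,0,0],"twist":-0.121}]'
python3 -m handwheel '[{"gripper":0,"travel":[0,0,0],"twist":-0.121},{"gripper":0,"travel":[0,0,0],"twist":-0.121},{"gripper":0,"travel":[0,0,0],"twist":-0.121},{"gripper":0,"travel":[0,0,0],"twist":-0.121},{"gripper":0,"travel":[0,0,0],"twist":0}]'
python3 - <<'E'
from h import *
np.set_printoptions(precision=4,suppress=True)
t=env.grab_frame("top");s=env.grab_frame("scene")
b=np.hstack([cv2.resize(t["frame"][180:310,380:540],(492,400)),cv2.resize(s["frame"][280:440,130:250],(300,400))])
cv2.imwrite("pics/t11.png",b[:,:,::-1])
for n in ["cup1","fruit1"]: print(n,[(np.round(x["uv"]),x["confidence"],np.round(at_z(t,x["uv"],7 if n=="cup1" else 32))) for x in env.pinpoint("top",n)])
to(683.4,-294.7,470,-175)
E
```

```text
time_s: 70.8
ee_pos: [518.8, -398.9, 263.9]
ee_rot: [-179.6, -0.4, 94.8]
force: [-0.3, -0.3, -0.0]
gripper_width: 70.2
time_s: 71.22
ee_pos: [519.5, -399.4, 445.3]
ee_rot: [180.0, 0.0, 94.8]
force: [0.4, 0.0, -0.6]
gripper_width: 59.6
time_s: 71.63
ee_pos: [519.7, -399.5, 473.6]
ee_rot: [180.0, 0.1, 122.9]
force: [0.2, -0.7, -1.1]
gripper_width: 26.4
time_s: 72.05
ee_pos: [519.7, -399.6, 473.3]
ee_rot: [-180.0, 0.0, 157.6]
force: [0.1, 0.8, -0.1]
gripper_width: 0.7
time_s: 72.47
ee_pos: [519.7, -399.6, 473.2]
ee_rot: [-180.0, 0.0, -174.9]
force: [0.0, 0.0, -0.0]
gripper_width: 0.3
cup1 [(array([445., 258.]), 0.82, array([ 528., -307.,    7.])), (array([480., 262.]), 0.54, array([ 519., -400.,    7.]))]
fruit1 [(array([442., 260.]), 0.62, array([ 522., -294.,   32.])), (array([478., 265.]), 0.61, array([ 511., -386.,   32.])), (array([416., 260.]), 0.6, array([ 520., -226.,   32.]))]
now [ 519.8 -399.7  472.9] [-179.99    0.01 -175.16] travel [-0.1719  0.0908  0.0029] rows 5.0 twist -0.003 rows 1.0
```

View pics/t11.png

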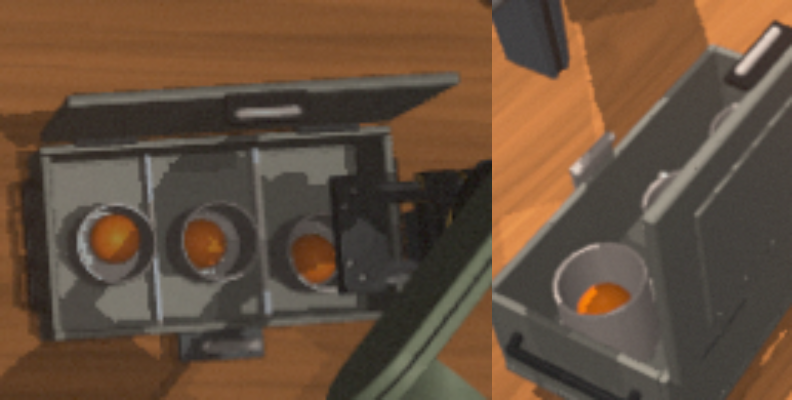

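```bash
python3 -m handwheel '[{"gripper":0,"travel":[-0.0344,0.0182,0],"twist":0},{"gripper":0,"travel":[-0.0344,0.0182,0],"twist":0},{"gripper":0,"travel":[-0.0344,0.0182,0],"twist":0},{"gripper":0,"travel":[-0.0344,0.0182,0],"twist":0},{"gripper":0,"travel":[-0.0344,0.0182,0],"twist":0}]'
python3 -m handwheel '[{"gripper":0,"travel":[0,0,0],"twist":0},{"gripper":0,"travel":[0,0,0],"twist":0},{"gripper":0,"travel":[0,0,0],"twist":0}]'
python3 - <<'E'
from h import *
np.set_printoptions(precision=4,suppress=True)
to(683.4,-294.7,428,-175)
E
```

```text
time_s: 73.08
ee_pos: [684.6, -293.0, 472.9]
ee_rot: [-180.0, 0.0, -175.1]
force: [1.4, -0.6, 0.5]
gripper_width: 0.5
time_s: 73.33
ee_pos: [683.3, -294.2, 472.3]
ee_rot: [-180.0, -0.1, -175.1]
force: [-0.6, -0.8, 0.2]
gripper_width: 0.7
now [ 683.3 -294.2  472.3] [-180.     -0.06 -175.06] travel [-0.0001 -0.0005  0.0443] rows 2.0 twist -0.001 rows 1.0
```

```bash
python3 -m handwheel '[{"gripper":0,"travel":[0,0,0.022],"twist":0},{"gripper":0,"travel":[0,0,0.022],"twist":0},{"gripper":0,"travel":[0.01,0,0],"twist":0},{"gripper":0,"travel":[0.011,0,0],"twist":0},{"gripper":0,"travel":[0.012,0,-0.0015],"twist":0}]'
python3 -m handwheel '[{"gripper":0,"travel":[0.0125,0,-0.0015],"twist":0},{"gripper":0,"travel":[0.0125,0,-0.0015],"twist":0},{"gripper":0,"travel":[0.012,0,0.001],"twist":0},{"gripper":0,"travel":[0.0125,0,0.0015],"twist":0},{"gripper":0,"travel":[0.0125,0,0.0025],"twist":0}]'
python3 -m handwheel '[{"gripper":0,"travel":[0.012,0,0.004],"twist":0},{"gripper":0,"travel":[0.0115,0,0.0045],"twist":0},{"gripper":0,"travel":[0.0115,0,0.0055],"twist":0}]'
python3 - <<'E'
from h import *
np.set_printoptions(precision=1,suppress=True)
s=env.state();a=np.radians(5);p=s["ee_pos"];d=p[:2]-[531,-308]
print("own corner x,y,z",d[0]*np.cos(a)+d[1]*np.sin(a)-16,-d[0]*np.sin(a)+d[1]*np.cos(a),p[2]-191)
E
```

```text
time_s: 73.75
ee_pos: [648.8, -298.3, 429.7]
ee_rot: [180.0, -0.1, -175.2]
force: [0.0, 0.2, -0.1]
gripper_width: 0.4
time_s: 74.17
ee_pos: [587.0, -303.5, 429.2]
ee_rot: [-179.9, 0.2, -175.2]
force: [2.1, 0.8, -0.5]
gripper_width: 0.6
time_s: 74.42
ee_pos: [552.1, -306.4, 415.2]
ee_rot: [-179.9, 0.2, -175.2]
force: [1.8, 0.6, -0.3]
gripper_width: 0.6
own corner x,y,z 5.142068515202681 -0.271099146361073 224.24615940753415
```

```bash
python3 -m handwheel '[{"gripper":0,"travel":[0.0105,0,0.0065],"twist":0},{"gripper":0,"travel":[0.01,0,0.0075],"twist":0},{"gripper":0,"travel":[0.0095,0,0.008],"twist":0},{"gripper":0,"travel":[0.0085,0,0.009],"twist":0},{"gripper":0,"travel":[0.008,0,0.0095],"twist":0}]'
python3 -m handwheel '[{"gripper":0,"travel":[0.007,0,0.0105],"twist":0},{"gripper":0,"travel":[0.006,0,0.011],"twist":0},{"gripper":0,"travel":[0.0055,0,0.0115],"twist":0},{"gripper":0,"travel":[0.0045,0,0.0115],"twist":0},{"gripper":0,"travel":[0.003,0,0.008],"twist":0}]'
python3 -m handwheel '[{"gripper":0,"travel":[0.0015,0,0.006],"twist":0},{"gripper":0,"travel":[0.001,0,0.005],"twist":0},{"gripper":0,"travel":[0,0,0],"twist":0}]'
python3 - <<'E'
from h import *
np.set_printoptions(precision=1,suppress=True)
s=env.state();a=np.radians(5);p=s["ee_pos"];d=p[:2]-[531,-308]
print("own corner x,y,z",d[0]*np.cos(a)+d[1]*np.sin(a)-16,-d[0]*np.sin(a)+d[1]*np.cos(a),p[2]-191,s["force"])
E
```

```text
time_s: 74.83
ee_pos: [505.7, -310.4, 374.6]
ee_rot: [-179.9, 0.1, -175.2]
force: [0.0, 0.1, 0.6]
gripper_width: 0.8
time_s: 75.25
ee_pos: [479.7, -312.5, 321.1]
ee_rot: [-180.0, 0.0, -175.2]
force: [-0.6, -0.1, 1.2]
gripper_width: 0.5
time_s: 75.5
ee_pos: [478.5, -312.0, 309.5]
ee_rot: [179.9, -0.1, -175.1]
force: [0.7, 0.0, 0.8]
gripper_width: 0.3
own corner x,y,z -68.69231188503468 0.5585989285429349 118.46458825737881 [0.7 0.  0.8]
```

```bash
python3 -m handwheel '[{"gripper":0,"travel":[0,0,0.002],"twist":0},{"gripper":0,"travel":[0,0,0.002],"twist":0},{"gripper":0,"travel":[0,0,0.002],"twist":0},{"gripper":0,"travel":[0,0,0],"twist":0}]'
python3 -m handwheel '[{"gripper":0,"travel":[0,0,0.001],"twist":0},{"gripper":0,"travel":[0,0,0.001],"twist":0},{"gripper":0,"travel":[0,0,0],"twist":0}]'
python3 -m handwheel '[{"gripper":0,"travel":[0,0,0.001],"twist":0},{"gripper":0,"travel":[0,0,0.001],"twist":0},{"gripper":0,"travel":[0,0,0],"twist":0}]'
python3 -m handwheel '[{"gripper":0,"travel":[0,0,0.001],"twist":0},{"gripper":0,"travel":[0,0,0.001],"twist":0},{"gripper":0,"travel":[0,0,0],"twist":0}]'
```

```text
time_s: 75.83
ee_pos: [479.3, -312.0, 304.8]
ee_rot: [-179.9, 0.0, -175.0]
force: [-2.0, 0.2, 2.9]
gripper_width: 0.5
time_s: 76.08
ee_pos: [479.1, -311.9, 303.6]
ee_rot: [-179.9, 0.0, -175.0]
force: [-3.5, 0.4, 7.8]
gripper_width: 0.9
time_s: 76.33
ee_pos: [478.9, -312.0, 301.0]
ee_rot: [-179.9, -0.0, -175.0]
force: [-2.8, -0.9, 5.3]
gripper_width: 0.2
time_s: 76.58
ee_pos: [479.3, -311.8, 297.9]
ee_rot: [180.0, 0.0, -175.0]
force: [0.5, 0.5, 0.2]
gripper_width: 0.6
```

```bash
python3 -m handwheel '[{"gripper":0,"travel":[0,0,0.001],"twist":0},{"gripper":0,"travel":[0,0,0.001],"twist":0},{"gripper":0,"travel":[0,0,0.001],"twist":0},{"gripper":0,"travel":[0,0,0],"twist":0}]'
python3 -m handwheel '[{"gripper":0,"travel":[0,0,0.001],"twist":0},{"gripper":0,"travel":[0,0,0.001],"twist":0},{"gripper":0,"travel":[0,0,0],"twist":0},{"gripper":0,"travel":[0,0,0],"twist":0}]'
```

```text
time_s: 76.92
ee_pos: [479.3, -311.8, 296.5]
ee_rot: [-180.0, 0.1, -175.0]
force: [-2.1, 1.4, 8.7]
gripper_width: 0.6
time_s: 77.25
ee_pos: [479.2, -311.6, 296.3]
ee_rot: [-179.9, 0.1, -175.0]
force: [-5.6, 3.8, 18.7]
gripper_width: 0.4
```

```bash
python3 -m handwheel '[{"gripper":0,"travel":[0,0,-0.005],"twist":0},{"gripper":0,"travel":[0,0,-0.02],"twist":0},{"gripper":0,"travel":[0,0,-0.035],"twist":0},{"gripper":0,"travel":[0,0,-0.035],"twist":0},{"gripper":0,"travel":[0.035,0,-0.01],"twist":0}]'
python3 -m handwheel '[{"gripper":0,"travel":[0.03,0.025,0],"twist":0},{"gripper":0,"travel":[0,0.036,0],"twist":0},{"gripper":0,"travel":[0,0.036,0],"twist":0},{"gripper":0,"travel":[0,0.036,0],"twist":0},{"gripper":0,"travel":[0,0.036,0],"twist":0}]'
python3 -m handwheel '[{"gripper":0,"travel":[0,0.036,0],"twist":0},{"gripper":0,"travel":[0,0.036,0],"twist":0},{"gripper":0,"travel":[0,0,0],"twist":0},{"gripper":0,"travel":[0,0,0],"twist":0},{"gripper":0,"travel":[0,0,0],"twist":0}]'
python3 - <<'E'
from h import *
np.set_printoptions(precision=1,suppress=True)
s=env.grab_frame("scene");t=env.grab_frame("top")
for c,g in [("scene",s),("top",t)]:
    for n in ["cup1","fruit1","jar","tin","shutter_grip"]: print(c,n,[(np.round(x["uv"]),round(x["confidence"],2)) for x in env.pinpoint(c,n)])
b=np.hstack([cv2.resize(s["frame"][270:450,120:300],(400,400),interpolation=cv2.INTER_CUBIC),cv2.resize(s["frame"][95:275,300:480],(400,400),interpolation=cv2.INTER_CUBIC)])
cv2.imwrite("pics/fin.png",b[:,:,::-1])
print(env.state()["time_s"],env.state()["ee_pos"])
E
```

```text
time_s: 77.67
ee_pos: [448.7, -315.7, 403.0]
ee_rot: [-179.6, 0.7, -174.9]
force: [0.5, -0.4, 1.1]
gripper_width: 0.5
time_s: 78.08
ee_pos: [399.1, -147.8, 397.9]
ee_rot: [180.0, 0.0, -175.1]
force: [0.5, 0.9, 0.6]
gripper_width: 0.4
time_s: 78.5
ee_pos: [393.8, -77.6, 398.1]
ee_rot: [-180.0, 0.0, -175.0]
force: [-0.5, -0.5, 0.6]
gripper_width: 0.4
scene cup1 [(array([353., 208.]), 0.27)]
scene fruit1 []
scene jar [(array([352., 331.]), 0.56), (array([352., 209.]), 0.49)]
scene tin [(array([383., 305.]), 0.94), (array([336., 231.]), 0.57)]
scene shutter_grip [(array([381., 203.]), 0.77)]
top cup1 []
top fruit1 []
top jar [(array([339., 192.]), 0.76), (array([213., 250.]), 0.22)]
top tin [(array([307., 186.]), 0.56)]
top shutter_grip [(array([243., 200.]), 0.49), (array([450., 225.]), 0.46)]
79.1 [393.5 -77.6 398.1]
```

View pics/fin.png

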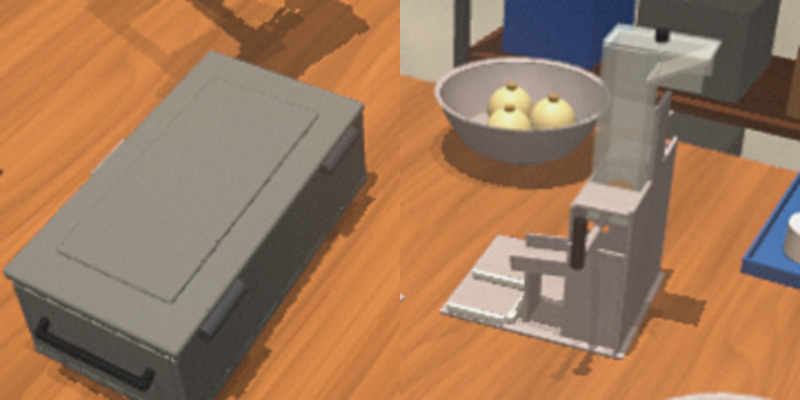

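```bash
python3 -c "from workcell import env;print(env.job_done())"
```

```text
the job is handed in; nothing more can be done
None
```

I filled all three cups with one mandarin each and stood them upright in the three bays. I then swung the lid down, pressed it shut and handed the job in at about 79 s of the 210 s.

**Cups:** before I closed the lid, the pictures showed each cup upright in its own bay with a mandarin inside.

**Lid:** resistance rose to about 8 N at the catch, dropped to zero, then went hard at the height calculated for fully shut. The 8 N is below the stated 10 to 15 N, but it was only read between steps, so it may have missed the peak. I pressed on to 19 N, and the lid still lay flat after I moved the arm away.

**Shutter:** it was pushed against its stop with about 9 N, and its handle shows where it was at the start.

**Last mandarin:** in the last picture the clear magazine is empty. A bit of orange shows at the shutter, so the fourth mandarin should be in the shutter pocket. The mandarin detector found nothing in that view, so this rests on the picture alone.

**Other things:** the jar and tin came out in about the same places as at the start, within the detector's usual scatter. I saw no cup get knocked aside during the run.

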